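# Reassemble the cleaned laboratory balance and load it with its check weight

### The job

The balance has been taken apart for cleaning: put it back together for its daily check. Working upward, tuck the drip tray's edge under the steel lip at the back of the balance and lower its front edge so that it lies flat in the recess, seat the pan support on the spindle, set the weighing pan on the support, stand the larger of the two check weights upright in the middle of the pan, and finally put the clear draught hood over it all, standing level on the tray around the tray's raised ring. Leave the smaller weight where it is.

Things in the scene. Friction and masses are not known exactly. Their poses are not given: they have to be found in the camera images.
- balance: white balance, fixed, 170 mm wide (y), from x = -140 (sloping display, front) to +92 mm (back). Origin: on the table under the spindle's axis; +x to its back, z up. Recess for the tray round the spindle: floor 44 mm above the origin, x and y within 71.5 and 62 mm either side, front and side walls 5 mm high
- lip (a point): middle of the front lower edge of the steel lip along the back of the balance's recess, x = 62.5 mm from the spindle; axes as the balance. The lip is 110 mm wide, overhangs the floor by 9 mm up to the back wall, leaves 8 mm free height under it, is 3 mm thick. The recess is thus open from above over 134 mm only, less than the tray's length
- spindle (a point): centre of the top face of the spindle's shoulder (26 mm diameter, 4 mm above the recess floor, 48 mm above the table), which carries the pan support. On it stands a steel cone, 10 mm high, 11 mm diameter below, 3 mm at the tip
- tray: drip tray, steel plate 136 (x) by 116 (y) by 3 mm, 0.15 kg. Origin: centre of its underside. Square 38 mm opening with a raised square collar to grip: 46 mm over the outer faces (along x and y), top 18 mm above the underside. Round raised ring, 86 mm outer diameter, 2.5 mm high, locates the hood. In place: x along the balance's x (either way round), opening round the spindle, 3 mm play
- support: pan support: grey hub, 26 mm diameter, 26 mm tall, with a round aluminium plate on top, 44 mm diameter, 6 mm thick (32 mm in all); stands on its hub. Origin: centre of the hub's underside. A blind hole from below, 14 mm diameter, 16 mm deep, goes over the spindle's cone, the hub through the tray's collar, until the underside rests on the shoulder. Grip the plate's edge
- pan: weighing pan: round steel cap, 60 mm diameter, 15 mm high, flat on top, with a skirt below (inner diameter 54 mm, 12 mm deep); lies right side up. Origin: centre of the skirt's lower edge. In place its top rests on the support's plate, the skirt round the plate: origin 20 mm above the support's
- weight_large: larger check weight: upright steel cylinder, 30 mm diameter, 34 mm tall, with a knob of 18 mm diameter above (48 mm tall in all), 0.2 kg. Origin: centre of its underside
- weight_small: smaller check weight of the same shape, 20 mm diameter, 31 mm tall; not used. Origin: centre of its underside
- hood: clear draught hood: upright cylinder open below, 103 mm outer, 98 mm inner diameter, 100 mm clear height inside, flat top at 104 mm with a black round knob, 26 mm diameter, 22 mm high (to 126 mm), 0.2 kg. Origin: centre of its lower rim. In place the rim stands on the tray's plate outside the tray's raised ring: origin 3 mm above the tray's
Not all that is in view belongs to the job. What is shaped like the hood but yellow is not meant.

How it is judged:
By the outcome, as a careful person would: the job done as asked, in the order asked, and still so for the second after the job is handed in, with the robot touching nothing.
It also fails if it takes over 112 s, if anything falls off the work surface, if the arm or the gripper's body presses on something with over 40 N, if the wrist force passes 120 N, or if a joint passes its speed limit or range.

### The arm

A 6-joint arm with a two-finger parallel gripper is mounted at the origin on a cart in front of the work surface, level with it; the furniture and walls round the work are solid. World frame = base frame: x ahead of the robot, y to its left, z up, the work surface at z = 0. Lengths are in m, angles in rad, forces in N, time in s.
With the tool pointing down it reaches from about 0.35 to 0.925 m from the base axis. Payload 6.4 kg.
Tool frame: the origin (TCP) lies midway between the tips of the shut fingers; the grasp point (between the pads) lies 19 mm behind it; z points along the fingers, y is the line along which they close (so a half turn about z gives the same grasp; the last joint's range is limited). The gripper opens to 85 mm and grips with 20 to 120 N. Pads are 22 mm wide; open, the fingers measure 114 mm over their backs; the gripper's body (76 mm by 85 mm) begins 54 mm behind the grasp point. The pads swing forward as they close: fully open they stand 13 mm farther back than shut.
Start: joints at [-1.492, 0.245, 1.558, -0, 1.339, -0.174], TCP at [0.163, -0.629, 0.231] pointing down, gripper open.
Joint ranges: [-3.13, 3.13], [-1.02, 2.26], [0.13, 2.54], [-0.95, 4.09], [0.21, 2.88], [-2.74, 2.74]. Speed limits (rad/s): [2.57, 2.57, 3.14, 3.14, 3.14, 3.14].

### API

Orientations are given as a unit quaternion [w, x, y, z].
In Python, from plant import ctrl gives the robot as it stands.
- The arm moves only by the shell command python3 -m pendant 'ROWS'. ROWS is a JSON object whose key "rows" holds a list of rows, 1 to 5 of them, each of 5 numbers: dx, dy, dz in shares of the most that a row can go, 1 being 50 mm, then a turn about the tool's z in shares of pi/2 rad (1.0 is pi/2 rad), then the finger opening in m; each row shifts and turns the commanded pose from where the row before left it, along the tool's axes as they then stand; what a row does not reach is not made up. A row lasts 1/10 s, in which the tool goes at most 0.05 m and 0.15 rad, less where a joint would pass 70% of its speed; a pose out of reach is approached as far as the arm can. The fingers move at their own pace and stop on an object; the grip force is fixed at half the most. Time passes only in rows, so rows that do not move let the fingers close. It prints the time, the measured TCP pose, the force, the opening and the grip force at its end. Input that does not fit is refused with a message, and nothing moves.
- ctrl.observe(): the state, without advancing time (a new reading comes with each control period).
- ctrl.snapshot(name): name is "scene" or "top"; returns (picture, depth): 400x640x3 uint8, red, green, blue; 400x640 float32, m along the optical axis (not along the pixel's ray), 0 where there is no reading.
- ctrl.get_calibration(name): a dict with "intrinsics" (3x3 intrinsics, pixels), "origin" and "rotation" of the camera in the world. Camera axes: x right, y up, looking along -z (the intrinsics and any distortion apply to the point x, -y, -z); pixel columns grow to the right and rows downward; lengths in m; the calibration is good to about 2 mm. A picture is of the moment at which its call begins. get_calibration takes no time and is no camera call.
- ctrl.finish_job(): hands the job in; it is judged then, once.
The state is a dict: "clock": time; "joint_pos": joint angles; "joint_vel": joint speeds; "joint_efforts": joint torques, N m; "eef_pos": TCP position; "tool_rot": TCP orientation; "ft_force": force on the tool from outside, world axes, zero at the start; "ft_torque": the same for the moment, N m; "finger_gap": finger opening in m; "grip_force": force on a finger pad.
Only numpy, scipy, OpenCV 4.12 (cv2) and the standard library are available. Lean on these libraries where they do the work, as an engineer would, in place of code of your own. Each camera call takes 0.05 s, during which the arm holds its last target. There are 200 camera calls.

## Working session

There is one attempt and no reset: what is moved stays moved. The work goes in short steps, Python scripts to look and compute and a shell command to move; the robot and the scene stay as the last step left them, time stands still between calls to the robot, and variables do not carry over. Pictures are saved under pics/ and viewed, at most 14 in all, crops included, and the job is handed in when it is done.

```bash
ls; mkdir -p pics; cat > h.py <<'E'
import numpy as np, cv2
from plant import ctrl
def snap(n):
    p,d=ctrl.snapshot(n); np.savez(f'{n}.npz',p=p,d=d); return p,d
def save(p,name,s=1,crop=None):
    if crop: x0,y0,x1,y1=crop; p=p[y0:y1,x0:x1]
    p=cv2.resize(p,None,fx=s,fy=s,interpolation=cv2.INTER_CUBIC)
    cv2.imwrite(f'pics/{name}.png',p[...,::-1])
def cloud(n,d):
    c=ctrl.get_calibration(n);K=np.array(c['intrinsics']);R=np.array(c['rotation']);o=np.array(c['origin'])
    v,u=np.mgrid[:d.shape[0],:d.shape[1]]
    P=np.stack([(u-K[0,2])/K[0,0]*d,-(v-K[1,2])/K[1,1]*d,-d],-1)
    W=P@R.T+o; W[d==0]=np.nan; return W
def ray(n,uv,z):
    c=ctrl.get_calibration(n);K=np.array(c['intrinsics']);R=np.array(c['rotation']);o=np.array(c['origin'])
    uv=np.atleast_2d(uv).astype(float)
    D=np.stack([(uv[:,0]-K[0,2])/K[0,0],-(uv[:,1]-K[1,2])/K[1,1],-np.ones(len(uv))],-1)@R.T
    return o+D*((z-o[2])/D[:,2])[:,None]
def proj(n,X):
    c=ctrl.get_calibration(n);K=np.array(c['intrinsics']);R=np.array(c['rotation']);o=np.array(c['origin'])
    q=(np.atleast_2d(X)-o)@R; return np.stack([K[0,2]+K[0,0]*q[:,0]/-q[:,2],K[1,2]+K[1,1]*-q[:,1]/-q[:,2]],-1)
E
python3 - <<'E'
from h import *
for n in('scene','top'):
    p,d=snap(n); save(p,n+'0',1.25); print(n,ctrl.get_calibration(n))
print(ctrl.observe())
E
```

```text
pics
scene {'intrinsics': array([[425.41823419,   0.        , 324.19881524],
       [  0.        , 425.41823419, 197.86373584],
       [  0.        ,   0.        ,   1.        ]]), 'origin': array([0.00583854, 0.57589596, 0.64258355]), 'rotation': array([-0.3399557 , -0.16379095,  0.4003622 ,  0.83505254])}
top {'intrinsics': array([[413.22772635,   0.        , 319.20384957],
       [  0.        , 413.22772635, 197.01663964],
       [  0.        ,   0.        ,   1.        ]]), 'origin': array([0.40674013, 0.08256402, 1.12174785]), 'rotation': array([-0.70114403, -0.02925523,  0.03696753,  0.71145947])}
{'clock': 0.1, 'joint_pos': array([-1.49211231e+00,  2.45763996e-01,  1.55888933e+00, -1.20849659e-05,
        1.33870824e+00, -1.74115952e-01]), 'joint_vel': array([-0.00128947, -0.00126789, -0.00248045, -0.00057245, -0.00041811,
       -0.00106309]), 'joint_efforts': array([-5.19240996e-05, -4.30668783e+01, -3.27130151e+01, -1.27068765e-04,
        2.81578992e-03,  1.57839412e-05]), 'eef_pos': array([ 0.16252798, -0.62883362,  0.23027937]), 'tool_rot': array([-8.83729979e-04,  9.92021589e-01,  1.26065005e-01,  3.63141232e-05]), 'ft_force': array([-0.46743068, -0.31998084,  0.35497224]), 'ft_torque': array([-0.01582114,  0.0179724 , -0.00851851]), 'grip_force': 0.0, 'finger_gap': 0.08561855786612727}
```

```bash
sed -i "s/R=np.array(c\['rotation'\])/R=Rq(c['rotation'])/" h.py; sed -i '2a from scipy.spatial.transform import Rotation\ndef Rq(q): return Rotation.from_quat(np.roll(q,-1)).as_matrix()' h.py; python3 -c "
from h import *
print(Rq(ctrl.observe()['tool_rot']).round(3)); print(Rq(ctrl.get_calibration('top')['rotation']).round(3))"
```

```text
[[ 0.968  0.25  -0.   ]
 [ 0.25  -0.968  0.002]
 [ 0.    -0.002 -1.   ]]
[[-0.015  0.996 -0.093]
 [-1.    -0.014  0.012]
 [ 0.01   0.094  0.996]]
```

View pics/scene0.png

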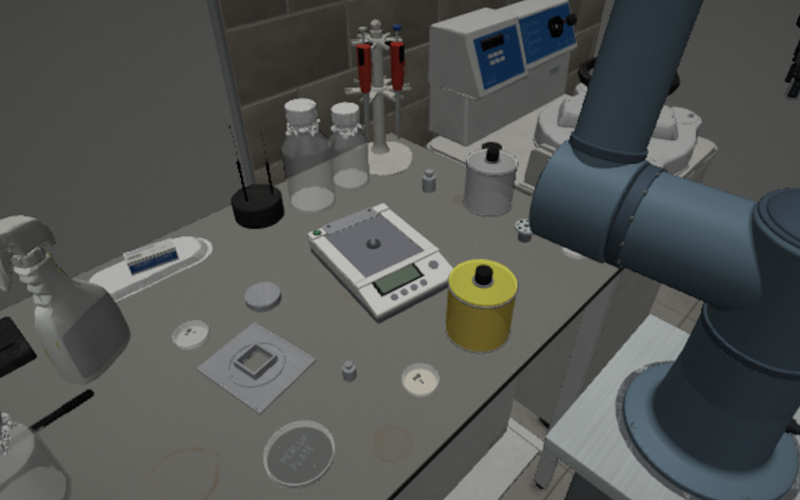

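View pics/top0.png

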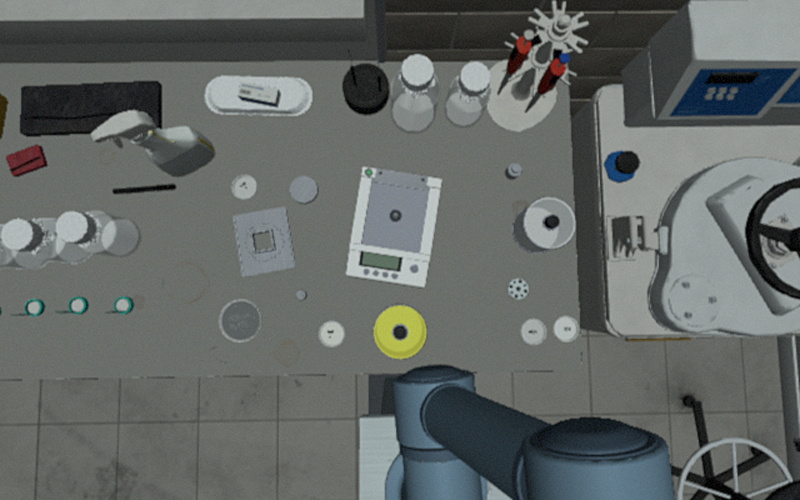

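Top view (in 1.25x pixels): balance (395,215), tray (263,242), a grey disc of ~60 mm (303,189), hood (549,223), weights (514,171) and (300,295), yellow decoy (400,331). The support is not obvious yet. The perforated disc (518,288) and the white discs (244,187), (332,333), (533,331), (566,329) are candidates, so I'm enlarging and checking heights.

```bash
python3 - <<'E'
from h import *
import numpy as np
t=np.load('top.npz');s=np.load('scene.npz')
W=cloud('top',t['d'])
for n,(u,v) in dict(pan=(303,189),perf=(518,288),hoodk=(551,222),hood=(538,235),wl=(514,171),ws=(300,295),w1=(244,187),w2=(332,333),w3=(533,331),w4=(566,329),table=(320,260),floor=(380,215),tray=(245,262),petri=(240,320)).items():
    u=int(u/1.25);v=int(v/1.25)
    print(n,W[v,u].round(4), np.nanmax(W[v-6:v+7,u-6:u+7,2]).round(4))
a=cv2.resize(t['p'][210:275,395:465],(420,390),interpolation=cv2.INTER_CUBIC)
b=cv2.resize(t['p'][120:185,395:465],(420,390)[::1],interpolation=cv2.INTER_CUBIC)*1
c=s['p'][125:215,325:435];c=cv2.resize(c,(0,0),fx=3.5,fy=2.3)
c=cv2.resize(s['p'][125:215,325:435],(330,270),interpolation=cv2.INTER_CUBIC)
e=cv2.resize(s['p'][215:315,180:290],(330,270),interpolation=cv2.INTER_CUBIC)
f=cv2.resize(s['p'][170:215,400:480],(330,200),interpolation=cv2.INTER_CUBIC)
out=np.zeros((560,800,3),np.uint8); out[:270,:330]=c; out[280:550,:330]=e; out[:270,340:750]=cv2.resize(a,(410,270)); out[280:550,340:750]=cv2.resize(b,(410,270))
save(out,'crop1')
E
```

```text
pan [0.6393 0.2776 0.0134] 0.0211
perf [ 0.4183 -0.1795  0.0284] 0.0392
hoodk [ 0.5453 -0.2248  0.1244] 0.1298
hood [ 0.5209 -0.205   0.1039] 0.1081
wl [ 0.6672 -0.1764  0.046 ] 0.0503
ws [0.4094 0.2795 0.0292] 0.0347
w1 [0.6477 0.4065 0.0081] 0.0185
w2 [0.3291 0.2164 0.0099] 0.0175
w3 [ 0.3275 -0.2127  0.0097] 0.017
w4 [ 0.3293 -0.2812  0.0135] 0.018
table [ 0.4846  0.2417 -0.0006] 0.0047
floor [0.5745 0.109  0.0452] 0.0491
tray [ 0.4842  0.4044 -0.0013] 0.0104
petri [0.3588 0.4079 0.0177] 0.0227
```

View pics/crop1.png

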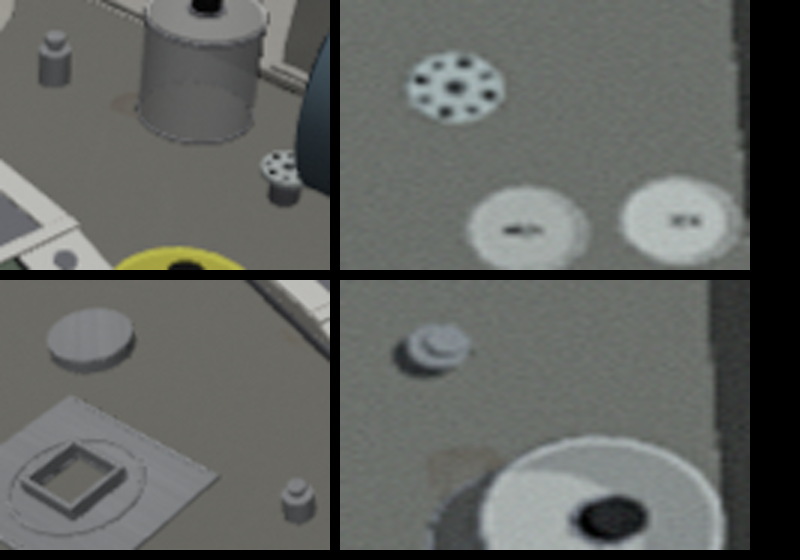

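Support = perforated disc on a grey hub, top px (518,288). Measured height is 28–39 mm (32 given). The other discs are only 8–18 mm high with no hub, so they are decoys. Hood = clear cylinder (549,223), z 124 mm. Large weight = (514,171), z 46 mm; the one at (300,295) is thinner, z ~30 mm or more. Now precise measurement.

```bash
python3 - <<'E'
from h import *
t=np.load('top.npz')
save(t['p'],'topcrop',4,(175,115,365,255))
E
```

```text
(no output)
```

View pics/topcrop.png

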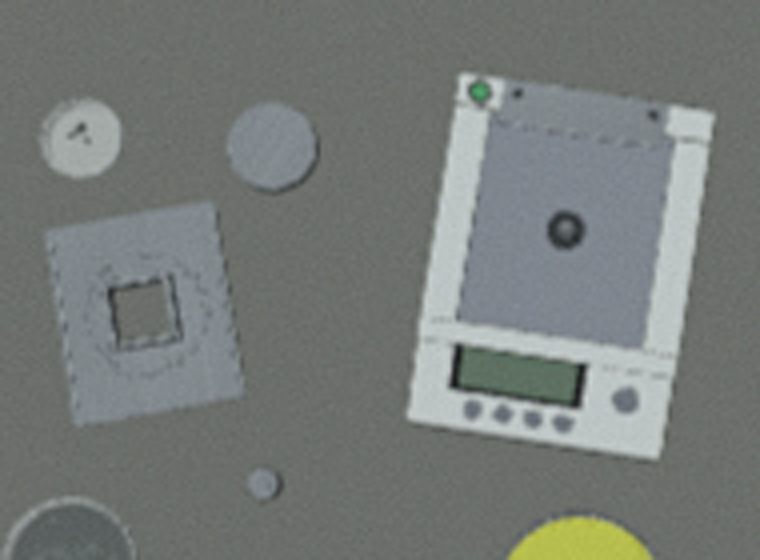

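The crop shows the tray corners (46,230),(212,202),(244,396),(76,425), the balance spindle (566,230), the lip along (490,122)-(672,147), the pan (272,146), and the small weight (263,484). I'll refine these with masks in both views.

```bash
cat > m.py <<'E'
from h import *
def mask(n,lo,hi,f,box):
    p=cv2.GaussianBlur(np.load(f'{n}.npz')['p'],(3,3),0).astype(int)
    m=f(p[...,0],p[...,1],p[...,2]).astype(np.uint8)
    k=np.zeros_like(m);k[box[1]:box[3],box[0]:box[2]]=1; m*=k
    c,_=cv2.findContours(m,cv2.RETR_EXTERNAL,cv2.CHAIN_APPROX_NONE)
    return max(c,key=cv2.contourArea)[:,0,:]
def yaw(P):
    r=cv2.minAreaRect((P[:,:2]*1000).astype(np.float32)); return r
E
python3 - <<'E'
from m import *
blue=lambda r,g,b:(b-r>8)&(r>75)
for nm,box,z in(('tray',(183,160,240,225),.003),('pan',(228,136,258,166),.015),('small',(234,228,248,244),.03),('wl',(398,126,422,146),.048)):
    c=mask('top',0,0,blue,box);P=ray('top',c,z);r=yaw(P);print(nm,np.round(r[0],1),np.round(r[1],1),round(r[2],2),np.round(cv2.minEnclosingCircle((P[:,:2]*1000).astype(np.float32)),1) if 0 else '',cv2.boundingRect(c))
c=mask('top',0,0,blue,(285,140,348,206));P=ray('top',c,.044);print('floor',yaw(P))
c=mask('top',0,0,lambda r,g,b:(r<85),(308,164,326,182));P=ray('top',c,.048);print('spin',yaw(P))
c=mask('top',0,0,lambda r,g,b:(r>150)&(abs(r-b)<25),(270,120,360,240));P=ray('top',c,.049);print('bal',yaw(P))
c=mask('top',0,0,lambda r,g,b:(r>120),(400,218,430,246));P=ray('top',c,.032);print('sup',yaw(P),cv2.boundingRect(c))
c=mask('top',0,0,lambda r,g,b:(r<60),(430,166,452,190));P=ray('top',c,.126);print('knob',yaw(P),cv2.boundingRect(c))
t=np.load('top.npz')['p'];s=np.load('scene.npz')['p']
print(t[200,200],t[210,250],t[152,243],t[138,411],t[230,414],t[178,441],s[250,170])
E
```

```text
tray [527.6 364.1] [134.2 114.3] 9.33  (187, 166, 49, 55)
pan [638.4 275.2] [54.5 55.7] 45.08  (232, 141, 22, 21)
small [410.7 278. ] [13.2 13.1] 89.14  (238, 233, 6, 6)
wl [ 668.  -177.3] [24.1 24.3] 89.27  (407, 131, 10, 10)
floor ((584.4344482421875, 75.27222442626953), (127.5483627319336, 164.17013549804688), 80.4918212890625)
spin ((573.6222534179688, 77.4881820678711), (21.002470016479492, 21.21220588684082), 89.22122955322266)
bal ((550.4821166992188, 81.3828353881836), (169.2120819091797, 230.43466186523438), 80.23045349121094)
sup ((416.77386474609375, -179.27084350585938), (41.327659606933594, 41.76054000854492), 66.26591491699219) (406, 222, 17, 18)
knob ((545.0892944335938, -225.57504272460938), (22.22827911376953, 26.41488265991211), 43.5175895690918) (435, 173, 12, 10)
[128 134 138] [105 108 105] [130 135 140] [ 99 107 109] [46 50 51] [36 37 40] [105 104  99]
```

```bash
python3 - <<'E'
from m import *
A=dict(spin=(.5738,.0774,.048),tray=(.5276,.3641,.003),pan=(.6384,.2752,.015),sup=(.4168,-.1793,.032),wl=(.668,-.1773,.048),knob=(.5451,-.2256,.126),small=(.4107,.278,.03))
def tri(u,v):
    L=[]
    for n,q in(('top',u),('scene',v)):
        o=np.array(ctrl.get_calibration(n)['origin']);d=ray(n,q,0)[0]-o;L.append((o,d/np.linalg.norm(d)))
    M=np.zeros((3,3));b=np.zeros(3)
    for o,d in L: Q=np.eye(3)-np.outer(d,d);M+=Q;b+=Q@o
    x=np.linalg.solve(M,b);return x.round(4),[round(float(np.linalg.norm((np.eye(3)-np.outer(d,d))@(x-o))),4) for o,d in L]
for k,v in A.items(): print(k,proj('top',v).round(1),proj('scene',v).round(1))
blue=lambda r,g,b:(b-r>4)&(r>75)
def cen(c): r=cv2.minAreaRect(c.astype(np.float32)); return np.array(r[0])
F={'spin':(lambda r,g,b:r<80,(290,185,308,203)),'knob':(lambda r,g,b:r<60,(383,110,405,128)),'sup':(lambda r,g,b:r>110,(408,172,430,195)),'pan':(lambda r,g,b:(b-r>3)&(r>120),(190,222,230,250)),'tray':(blue,(155,255,255,330)),'wl':(blue,(330,130,352,156))}
for k,(f,b) in F.items():
    c=mask('scene',0,0,f,b);q=cen(c);print(k,q.round(1),cv2.boundingRect(c),tri(proj('top',A[k])[0],q))
E
```

```text
spin [[316.  171.9]] [[298.9 194.5]]
tray [[210.6 192.7]] [[205.4 291.2]]
pan [[242.8 151.2]] [[210.8 234.8]]
sup [[414.3 230.5]] [[421.4 180.6]]
wl [[411.5 135.5]] [[344.  137.7]]
knob [[440.5 177. ]] [[394.2 121.2]]
small [[240.5 235.5]] [[279.7 290.4]]
spin [298.5 195.5] (293, 192, 12, 8) (array([0.5746, 0.0776, 0.0447]), [0.0004, 0.0004])
knob [393.  120.5] (386, 114, 15, 14) (array([ 0.546 , -0.224 ,  0.1282]), [0.0015, 0.0015])
sup [417.  180.9] (411, 174, 13, 13) (array([ 0.4211, -0.1766,  0.0304]), [0.0052, 0.0052])
pan [209.5 235. ] (197, 227, 26, 17) (array([0.6394, 0.2763, 0.0142]), [0.0013, 0.0013])
tray [239.5 291. ] (238, 289, 3, 5) (array([0.5044, 0.3395, 0.0094]), [0.0312, 0.0312])Traceback (most recent call last):
  File "<stdin>", line 15, in <module>
  File "m.py", line 7, in mask
    return max(c,key=cv2.contourArea)[:,0,:]
           ~~~^^^^^^^^^^^^^^^^^^^^^^^
ValueError: max() iterable argument is empty
```

Two views agree within a few mm (spindle z 45, knob top 128, pan 14, support 30 mm), and the reach is fine. Moving toward the tray via a waypoint.

Careful with the scale: shifts go in shares of 50 mm and turns go in shares of pi/2 rad. That gives: 0.0287 m is 0.574, -0.0268 m is -0.536.

```bash
cat > go.py <<'E'
import sys
from h import *
# usage: go.py x y z [yaw_deg]: displacement in tool axes from measured pose
s=ctrl.observe();R=Rq(s['tool_rot']);p=s['eef_pos'];a=[float(v) for v in sys.argv[1:]]
y=np.degrees(np.arctan2(R[1,0],R[0,0]))
d=np.array(a[:3])-p
print('pos',p.round(4),'yaw',y.round(2),'F',s['ft_force'].round(1),'gap',round(s['finger_gap'],4),'t',round(s['clock'],2),'j6',s['joint_pos'][5].round(2))
print('tool d',(R.T@d).round(4),'turn',round(np.radians(y-a[3]),4) if len(a)>3 else '', 'dist',np.linalg.norm(d).round(3))
E
python3 -m pendant '{"rows":[[0.574,-0.536,0,0,0.085],[0.574,-0.536,0,0,0.085],[0.574,-0.536,0,0,0.085],[0.574,-0.536,0,0,0.085],[0.574,-0.536,0,0,0.085]]}'
python3 -m pendant '{"rows":[[0.574,-0.536,0,0,0.085],[0.574,-0.536,0,0,0.085],[0.574,-0.536,0,0,0.085],[0.574,-0.536,0,0,0.085],[0.574,-0.536,0,0,0.085]]}'
python3 -m pendant '{"rows":[[0.574,-0.536,0,0,0.085],[0.574,-0.536,0,0,0.085],[0.574,-0.536,0,0,0.085],[0.574,-0.536,0,0,0.085],[0.574,-0.536,0,0,0.085]]}'
python3 go.py 0.5276 0.3641 0.1 9.33
```

```text
clock: 0.6
eef_pos: [0.2685, -0.462, 0.2308]
tool_rot: [-0.0, 0.992, 0.126, -0.0]
ft_force: [0.4, -0.5, 0.3]
finger_gap: 0.0847
grip_force: 0.0
clock: 1.1
eef_pos: [0.3739, -0.2964, 0.231]
tool_rot: [-0.0, 0.992, 0.126, -0.0]
ft_force: [0.2, 0.1, 0.0]
finger_gap: 0.0854
grip_force: 0.0
clock: 1.6
eef_pos: [0.4792, -0.1308, 0.231]
tool_rot: [-0.0, 0.992, 0.126, -0.0]
ft_force: [-0.0, 0.3, 0.1]
finger_gap: 0.0851
grip_force: 0.0
pos [ 0.4792 -0.1308  0.231 ] yaw 14.49 F [-0.   0.3  0.1] gap 0.0851 t 1.6 j6 0.82
tool d [ 0.1707 -0.467   0.131 ] turn 0.09 dist 0.514
```

Tracking is exact. Next, above the tray at z 0.10 (0.0115/-0.031 × 15).

To row units: -0.0311 m is -0.622, 0.0114 m is 0.228, 0.006 rad / 1.5708 = 0.0038.

```bash

python3 -m pendant '{"rows":[[0.228,-0.622,0,0.0038,0.085],[0.228,-0.622,0,0.0038,0.085],[0.228,-0.622,0,0.0038,0.085],[0.228,-0.622,0,0.0038,0.085],[0.228,-0.622,0,0.0038,0.085]]}' >/dev/null
python3 -m pendant '{"rows":[[0.228,-0.622,0,0.0038,0.085],[0.228,-0.622,0,0.0038,0.085],[0.228,-0.622,0,0.0038,0.085],[0.228,-0.622,0,0.0038,0.085],[0.228,-0.622,0,0.0038,0.085]]}' >/dev/null
python3 -m pendant '{"rows":[[0.228,-0.622,0.4,0.0038,0.085],[0.228,-0.622,0.4,0.0038,0.085],[0.228,-0.622,0.4,0.0038,0.085],[0.228,-0.622,0.4,0.0038,0.085],[0.228,-0.622,0.4,0.0038,0.085]]}' >/dev/null
python3 -m pendant '{"rows":[[0,0,0,0,0.085]]}'; python3 go.py 0.5276 0.3641 0.03 9.33
python3 - <<'E'
from h import *
p,d=snap('scene'); save(p,'s1',3,(110,150,310,330))
E
```

```text
clock: 3.2
eef_pos: [0.546, 0.3614, 0.1265]
tool_rot: [0.001, 0.997, 0.083, -0.003]
ft_force: [-1.3, -0.7, -0.5]
finger_gap: 0.0848
grip_force: 0.0
pos [0.546  0.3614 0.1265] yaw 9.51 F [-1.3 -0.7 -0.5] gap 0.0848 t 3.2 j6 1.82
tool d [-0.017  -0.0058  0.0967] turn 0.0032 dist 0.098
```

View pics/s1.png

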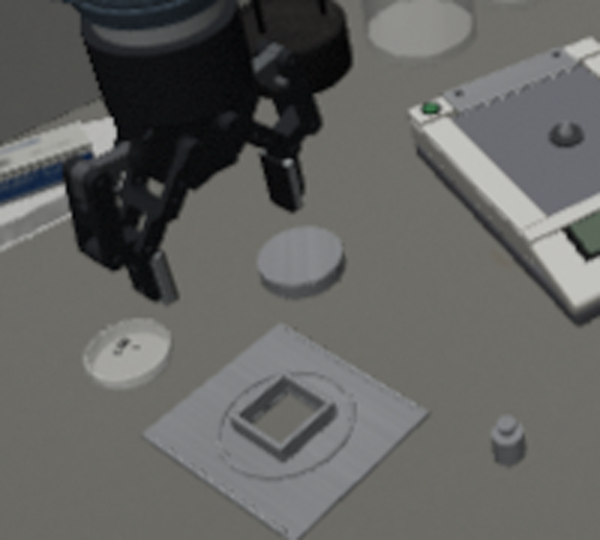

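To row units: 0.03 m is 0.6, 0.02 m is 0.4, 0.003 rad / 1.5708 = 0.0019.

```bash
python3 -c "
from h import *
print(ray('scene',(204.7,288.3),.018))"
python3 -m pendant '{"rows":[[-0.34,-0.116,0.4,0.0019,0.085],[0,0,0.6,0,0.085],[0,0,0.6,0,0.065],[0,0,0.4,0,0.06],[0,0,0.2,0,0.06]]}'
python3 -m pendant '{"rows":[[0,0,0.12,0,0.06],[0,0,0.08,0,0.06],[0,0,0,0,0.06]]}'; python3 go.py 0.5276 0.3641 0.004 9.33
```

```text
[[0.52198663 0.36617851 0.018     ]]
clock: 3.75
eef_pos: [0.5299, 0.3609, 0.0199]
tool_rot: [0.001, 0.997, 0.079, -0.001]
ft_force: [0.8, -0.8, 0.4]
finger_gap: 0.06
grip_force: 0.0
clock: 4.05
eef_pos: [0.5313, 0.3623, 0.012]
tool_rot: [-0.0, 0.997, 0.08, 0.001]
ft_force: [0.2, -0.7, 0.4]
finger_gap: 0.0601
grip_force: 0.0
pos [0.5313 0.3623 0.012 ] yaw 9.14 F [ 0.2 -0.7  0.4] gap 0.0601 t 4.05 j6 1.83
tool d [-0.0033 -0.0023  0.008 ] turn -0.0032 dist 0.009
```

To row units: -0.005 m is -0.1, 0.004 m is 0.08.

```bash

python3 -m pendant '{"rows":[[-0.1,-0.04,0.08,0,0.06],[0,0,0.08,0,0.06],[0,0,0,0,0.06],[0,0,0,0,0.035],[0,0,0,0,0.035]]}'
python3 -m pendant '{"rows":[[0,0,0,0,0.035],[0,0,0,0,0.035],[0,0,0,0,0.035]]}'
python3 go.py 0.5276 0.3641 0.004 9.33
```

```text
clock: 4.55
eef_pos: [0.5259, 0.3637, 0.0038]
tool_rot: [-0.0, 0.997, 0.08, 0.0]
ft_force: [2.3, -0.0, -1.4]
finger_gap: 0.0441
grip_force: 63.2
clock: 4.85
eef_pos: [0.5259, 0.3637, 0.0038]
tool_rot: [-0.0, 0.997, 0.08, 0.0]
ft_force: [0.0, 0.2, 3.0]
finger_gap: 0.0443
grip_force: 63.7
pos [0.5259 0.3637 0.0038] yaw 9.16 F [0.  0.2 3. ] gap 0.0443 t 4.85 j6 1.84
tool d [ 0.0018 -0.0001 -0.0002] turn -0.003 dist 0.002
```

Gripped (44 mm gap, 63 N). Lift and carry to hover in front of the lip.

To row units: -0.03 m is -0.6, -0.02 m is -0.4.

```bash

python3 -m pendant '{"rows":[[0,0,-0.2,0,0.035],[0,0,-0.6,0,0.035],[0,0,-0.6,0,0.035],[0,0,-0.6,0,0.035],[0,0,-0.4,0,0.035]]}'
python3 go.py 0.562 0.0794 0.1 -9.8
```

```text
clock: 5.35
eef_pos: [0.5259, 0.3637, 0.1258]
tool_rot: [-0.0, 0.997, 0.08, 0.001]
ft_force: [0.8, -0.6, -2.6]
finger_gap: 0.0445
grip_force: 63.3
pos [0.5259 0.3637 0.1258] yaw 9.15 F [ 0.8 -0.6 -2.6] gap 0.0445 t 5.35 j6 1.84
tool d [-0.0097  0.2864  0.0256] turn 0.3308 dist 0.288
```

To row units: 0.0286 m is 0.572, -0.001 m is -0.02.

```bash

python3 -m pendant '{"rows":[[-0.02,0.572,0,0,0.035],[-0.02,0.572,0,0,0.035],[-0.02,0.572,0,0,0.035],[-0.02,0.572,0,0,0.035],[-0.02,0.572,0,0,0.035]]}' >/dev/null
python3 -m pendant '{"rows":[[-0.02,0.572,0,0,0.035],[-0.02,0.572,0,0,0.035],[-0.02,0.572,0,0,0.035],[-0.02,0.572,0,0,0.035],[-0.02,0.572,0,0,0.035]]}' >/dev/null
python3 -m pendant '{"rows":[[0,0,0.1,0.07,0.035],[0,0,0.2,0.07,0.035],[0,0,0.2,0.07,0.035],[0,0,0,0,0.035],[0,0,0,0,0.035]]}'
python3 go.py 0.562 0.0794 0.1 -9.8
python3 - <<'E'
from h import *
p,d=snap('scene');q,_=snap('top')
a=cv2.resize(p[130:270,220:380],(400,350),interpolation=2);b=cv2.resize(q[115:255,265:365],(400,560),interpolation=2)
o=np.zeros((560,800,3),np.uint8);o[:350,:400]=a;o[:,400:]=b;save(o,'s2')
E
```

```text
clock: 6.85
eef_pos: [0.5607, 0.0796, 0.0983]
tool_rot: [0.0, 0.996, -0.084, -0.0]
ft_force: [0.8, -0.3, -1.5]
finger_gap: 0.0442
grip_force: 63.2
pos [0.5607 0.0796 0.0983] yaw -9.62 F [ 0.8 -0.3 -1.5] gap 0.0442 t 6.85 j6 1.68
tool d [ 0.0013 -0.0001 -0.0017] turn 0.0031 dist 0.002
```

View pics/s2.png

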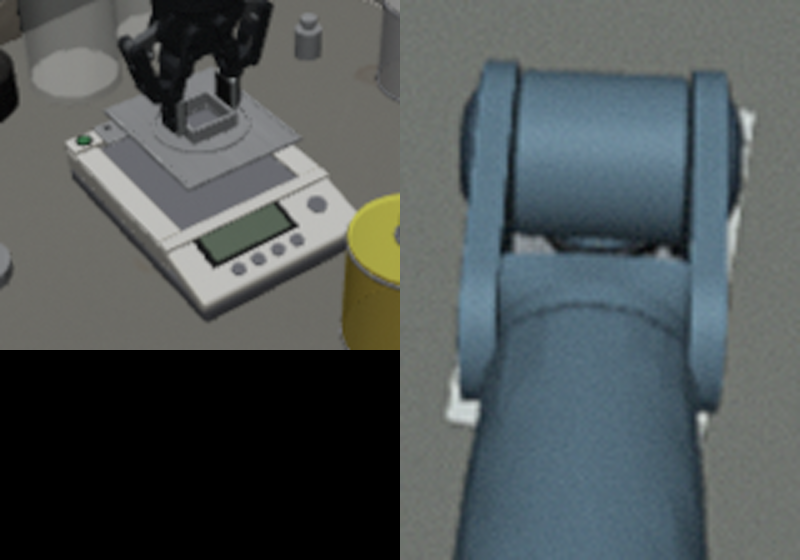

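The tray is held level, aligned with the balance. The top view is hidden by the arm. Scene crop corners: back-left (107,115), front-left (190,185), front-right (300,138).

```bash
python3 - <<'E'
from h import *
q=(np.array([(107,115),(190,185),(300,138)])+.5)/2.5-.5+[220,130]
P=ray('scene',q,.0973);print(P.round(4))
s=ctrl.observe();R=Rq(s['tool_rot']);print(((P-s['eef_pos'])@R).round(4))
# balance corners check in same view: spindle frame
c,sn=np.cos(np.radians(-9.8)),np.sin(np.radians(-9.8));B=np.array([[c,-sn],[sn,c]])
print(((P[:,:2]-[.5738,.0774])@B).round(4))
E
```

```text
[[0.6325 0.1291 0.0973]
 [0.5094 0.1438 0.0973]
 [0.4886 0.0357 0.0973]]
[[ 0.0618 -0.0608  0.0017]
 [-0.062  -0.0546  0.0016]
 [-0.0644  0.0555  0.0016]]
[[ 0.049   0.0609]
 [-0.0748  0.0544]
 [-0.0769 -0.0556]]
```

To row units: 0.02 m is 0.4, 0.01 m is 0.2, 0.003 rad / 1.5708 = 0.0019.

```bash

python3 -m pendant '{"rows":[[0.06,0,0.4,0.0019,0.035],[0,0,0.2,0,0.035],[0,0,0.16,0,0.035],[0,0,0.04,0,0.035],[0,0,0,0,0.035]]}'
python3 -m pendant '{"rows":[[0,0,0.04,0,0.035],[0,0,0.04,0,0.035],[0,0,0,0,0.035]]}'
python3 -m pendant '{"rows":[[0,0,0.02,0,0.035],[0,0,0.02,0,0.035],[0,0,0,0,0.035]]}'
```

```text
clock: 7.45
eef_pos: [0.5639, 0.0791, 0.0582]
tool_rot: [-0.0, 0.996, -0.086, -0.0]
ft_force: [-0.0, -0.4, -0.9]
finger_gap: 0.0442
grip_force: 63.2
clock: 7.75
eef_pos: [0.564, 0.079, 0.0543]
tool_rot: [0.0, 0.996, -0.086, -0.0]
ft_force: [0.0, 0.3, -1.7]
finger_gap: 0.0445
grip_force: 63.2
clock: 8.05
eef_pos: [0.5642, 0.079, 0.0525]
tool_rot: [-0.0, 0.996, -0.086, 0.0]
ft_force: [-0.0, 0.6, -0.8]
finger_gap: 0.0441
grip_force: 63.4
```

To row units: 0.001 m is 0.02.

```bash

python3 -m pendant '{"rows":[[0,0,0.02,0,0.035],[0,0,0,0,0.035]]}' | grep -E 'eef|ft_f'
python3 -m pendant '{"rows":[[0,0,0.02,0,0.035],[0,0,0,0,0.035]]}' | grep -E 'eef|ft_f'
python3 - <<'E'
from h import *
print(ctrl.observe()['ft_torque'])
p,d=snap('scene'); save(p,'s3',4,(230,140,390,270))
E
```

```text
eef_pos: [0.5644, 0.079, 0.0519]
ft_force: [-2.2, 0.1, 4.4]
eef_pos: [0.5645, 0.079, 0.0518]
ft_force: [-4.7, 0.3, 10.5]
[0.02372696 1.00555911 0.01057991]
```

View pics/s3.png

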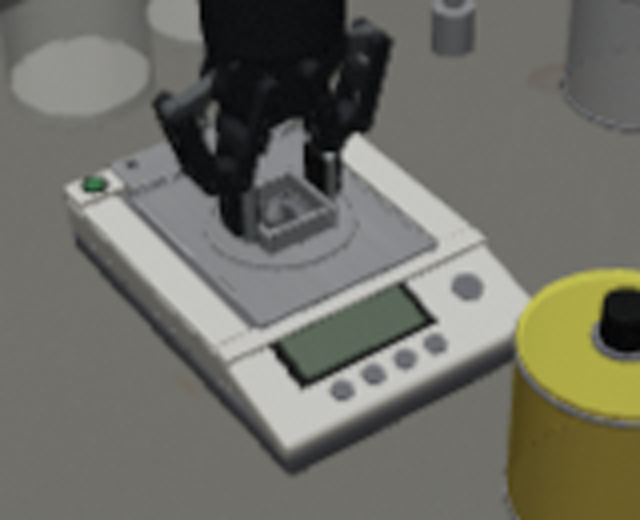

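Front edge rests on the front wall (contact at z 52 mm as predicted). Press on so that the tray pivots in the pads.

```bash

for i in 1 2 3; do python3 -m pendant '{"rows":[[0,0,0.02,0,0.035],[0,0,0,0,0.035]]}' | grep -E 'eef|ft_f'; python3 -c "
from plant import ctrl;print(ctrl.observe()['ft_torque'].round(2))"; done
```

```text
eef_pos: [0.5646, 0.079, 0.0516]
ft_force: [-7.1, -0.3, 16.0]
[-0.01  1.54 -0.  ]
eef_pos: [0.5647, 0.079, 0.0515]
ft_force: [-9.3, -0.7, 22.5]
[0.   2.02 0.  ]
eef_pos: [0.5648, 0.079, 0.0513]
ft_force: [-12.3, -0.9, 27.4]
[-0.01  2.49 -0.  ]
```

The grip won't slip (2.5 Nm). Instead, unload and release: with its front on the wall, the tray's rear drops to the floor by itself, and I can regrip it tilted.

To row units: -0.003 m is -0.06, -0.001 m is -0.02.

```bash

python3 -m pendant '{"rows":[[0,0,-0.06,0,0.035],[0,0,-0.02,0,0.035],[0,0,0,0,0.052],[0,0,0,0,0.052],[0,0,0,0,0.052]]}' | grep -E 'eef|ft_f|gap'
python3 -m pendant '{"rows":[[0,0,0,0,0.052],[0,0,0,0,0.052],[0,0,0,0,0.052]]}' | grep -E 'eef|ft_f|gap'
python3 - <<'E'
from h import *
p,d=snap('scene'); save(p,'s4',5,(250,160,390,250))
E
```

```text
eef_pos: [0.5638, 0.079, 0.0507]
ft_force: [-0.1, -1.0, -0.0]
finger_gap: 0.0521
eef_pos: [0.564, 0.079, 0.0512]
ft_force: [-0.3, 0.5, 0.1]
finger_gap: 0.0519
```

View pics/s4.png

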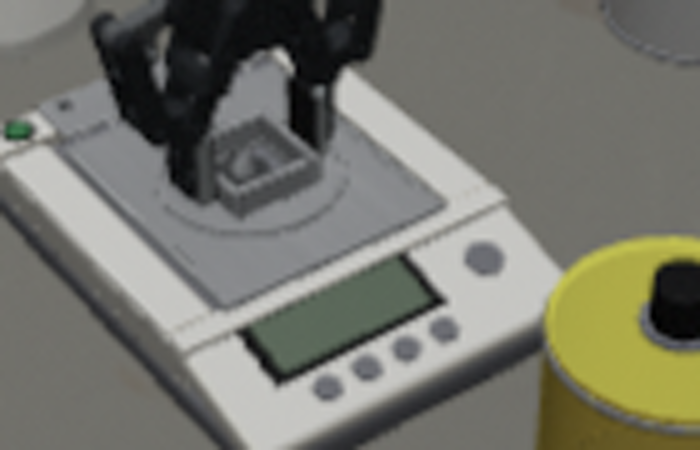

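Front edge lies on the front wall, rear dropped near the lip. Regrip and slide back under the lip.

To row units: 0.002 m is 0.04, 0.001 m is 0.02.

```bash

python3 -m pendant '{"rows":[[0,0,0,0,0.035],[0,0,0,0,0.035],[0,0,0,0,0.035],[0,0,0,0,0.035]]}' | grep -E 'eef|ft_f|gap'
for i in 1 2; do python3 -m pendant '{"rows":[[0.04,0,0,0,0.035],[0.02,0,0,0,0.035],[0,0,0,0,0.035]]}' | grep -E 'eef|ft_f'; done; python3 go.py .5738 .0774 .05 -9.8
```

```text
eef_pos: [0.5644, 0.079, 0.0516]
ft_force: [-0.2, 1.1, 2.5]
finger_gap: 0.0447
eef_pos: [0.5666, 0.0786, 0.0509]
ft_force: [-1.8, 0.7, 1.9]
eef_pos: [0.5702, 0.0779, 0.051]
ft_force: [-0.2, 0.2, -0.9]
pos [0.5702 0.0779 0.051 ] yaw -9.93 F [-0.2  0.2 -0.9] gap 0.0442 t 10.95 j6 1.68
tool d [ 0.0037 -0.0002  0.001 ] turn -0.0022 dist 0.004
```

To row units: 0.001 m is 0.02.

```bash

for i in 1 2; do python3 -m pendant '{"rows":[[0.02,0,0,0,0.035],[0.02,0,0,0,0.035],[0,0,0,0,0.035]]}' | grep -E 'eef|ft_f'; done
python3 -m pendant '{"rows":[[0,0,0.04,0,0.035],[0,0,0.02,0,0.035],[0,0,0,0,0.035]]}' | grep -E 'eef|ft_f'; python3 go.py .5738 .0774 .05 -9.8
```

```text
eef_pos: [0.5721, 0.0776, 0.0512]
ft_force: [-0.3, -0.9, -1.9]
eef_pos: [0.5741, 0.0773, 0.0514]
ft_force: [-0.4, 0.2, -1.6]
eef_pos: [0.5738, 0.0773, 0.0482]
ft_force: [-0.2, -0.7, -0.3]
pos [0.5738 0.0773 0.0482] yaw -9.92 F [-0.2 -0.7 -0.3] gap 0.0447 t 11.85 j6 1.68
tool d [-0.     -0.0001 -0.0018] turn -0.0021 dist 0.002
```

To row units: -0.03 m is -0.6, -0.01 m is -0.2.

```bash

python3 -m pendant '{"rows":[[0,0,0,0,0.06],[0,0,0,0,0.06],[0,0,0,0,0.06],[0,0,-0.2,0,0.06],[0,0,-0.6,0,0.07]]}' | grep -E 'eef|ft_f|gap'
python3 -m pendant '{"rows":[[0,0,-0.8,0,0.085],[0,0,-0.8,0,0.085],[0,0,-0.6,0,0.085],[-0.2,0.6,0,0,0.085],[-0.2,0.8,0,0,0.085]]}' | grep -E 'eef|ft_f'
python3 -m pendant '{"rows":[[-0.2,0.8,0,0,0.085],[-0.2,0.8,0,0,0.085],[-0.2,0.6,0,0,0.085]]}' | grep -E 'eef|ft_f'
python3 go.py .4168 -.1793 .03 -9.8
python3 - <<'E'
from h import *
p,d=snap('scene');q,_=snap('top')
a=cv2.resize(p[140:230,245:365],(400,300),interpolation=2);a2=cv2.resize(p[140:230,385:465],(266,300),interpolation=2)
b=cv2.resize(q[115:255,265:365],(400,560),interpolation=2)
o=np.zeros((600,800,3),np.uint8);o[:300,:400]=a;o[300:,:266]=a2;o[:560,400:]=b;save(o,'s5')
E
```

```text
eef_pos: [0.5715, 0.0774, 0.0863]
ft_force: [0.3, -0.3, 0.0]
finger_gap: 0.0701
eef_pos: [0.5429, 0.012, 0.201]
ft_force: [-0.1, -0.2, -1.3]
eef_pos: [0.4929, -0.0932, 0.1993]
ft_force: [1.2, -0.1, -0.2]
pos [ 0.4929 -0.0932  0.1993] yaw -9.97 F [ 1.2 -0.1 -0.2] gap 0.0851 t 13.15 j6 1.33
tool d [-0.0603  0.0979  0.1693] turn -0.003 dist 0.205
```

View pics/s5.png

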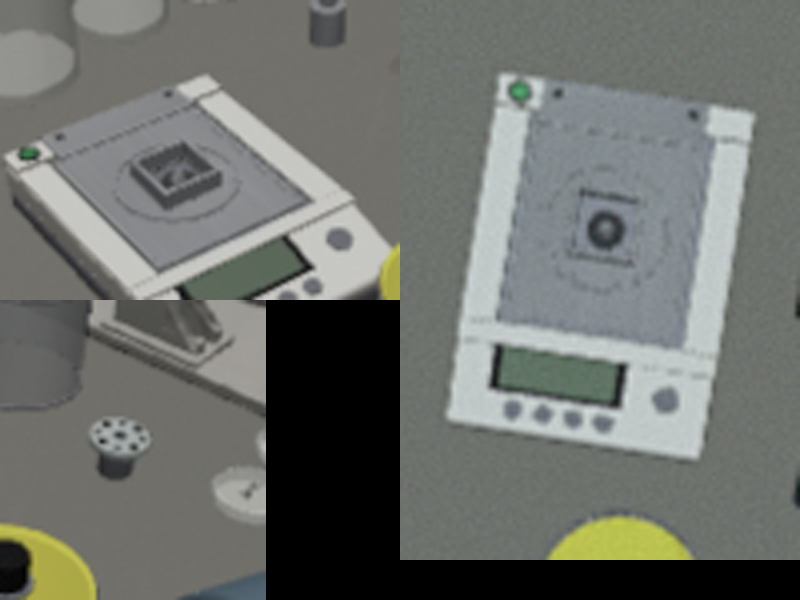

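Tray verified: rear under the lip, front inside the wall, spindle centred in the collar in both views. The support is reconfirmed in the scene view at crop (121,437) = px (421.2,180.9), within 0.3 px of prediction. Going to it, TCP z 0.017 so the tips clear the tray's collar later.

To row units: 0.04 m is 0.8, 0.0326 m is 0.652.

```bash
python3 - <<'E'
from h import *
W=cloud('scene',np.load('scene.npz')['d']);c,s=np.cos(np.radians(-9.8)),np.sin(np.radians(-9.8))
X=(W[...,0]-.5738)*c+(W[...,1]-.0774)*s;Y=-(W[...,0]-.5738)*s+(W[...,1]-.0774)*c
for a in((-64,-50),(40,56)):
  for b in((-50,-20),(20,50)):
    m=(X>a[0]/1e3)&(X<a[1]/1e3)&(Y>b[0]/1e3)&(Y<b[1]/1e3);print(a,b,m.sum(),np.nanmedian(W[...,2][m]).round(4))
E
python3 -m pendant '{"rows":[[-0.4,0.652,0,0,0.085],[-0.4,0.652,0,0,0.085],[-0.4,0.652,0,0,0.085],[0,0,0.8,0,0.08],[0,0,0.8,0,0.07]]}' | grep -E 'eef'
python3 -m pendant '{"rows":[[0,0,0.8,0,0.06],[0,0,0.6,0,0.06],[0,0,0.3,0,0.06],[0,0,0,0,0.06]]}' | grep -E 'eef|ft'
python3 go.py .4168 -.1793 .017 -9.8
```

```text
(-64, -50) (-50, -20) 55 0.0482
(-64, -50) (20, 50) 64 0.0481
(40, 56) (-50, -20) 45 0.0481
(40, 56) (20, 50) 53 0.0483
eef_pos: [0.4188, -0.1789, 0.1197]
eef_pos: [0.4165, -0.1759, 0.0315]
ft_force: [0.4, -0.2, 0.8]
pos [ 0.4165 -0.1759  0.0315] yaw -9.89 F [ 0.4 -0.2  0.8] gap 0.0601 t 14.15 j6 1.09
tool d [0.0009 0.0034 0.0145] turn -0.0016 dist 0.015
```

Tray level within 0.2 mm. Final descent and grip.

Careful with the scale: shifts go in shares of 50 mm and turns go in shares of pi/2 rad. That gives: 0.0075 m is 0.15, 0.007 m is 0.14.

```bash

python3 -m pendant '{"rows":[[0.02,0.068,0.14,0,0.06],[0,0,0.15,0,0.06],[0,0,0,0,0.035],[0,0,0,0,0.035],[0,0,0,0,0.035]]}' | grep -E 'eef'
python3 -m pendant '{"rows":[[0,0,0,0,0.035],[0,0,0,0,0.035]]}' | grep -E 'eef|ft|gap|grip'
python3 -m pendant '{"rows":[[0,0,-0.2,0,0.035],[0,0,-0.8,0,0.035],[0,0,-1,0,0.035],[0,0,-0.6,0,0.035],[0,0,0,0,0.035]]}' | grep -E 'eef|ft|gap|grip'
python3 go.py .5738 .0774 .1 -9.8
python3 - <<'E'
from h import *
p,d=snap('scene'); save(p,'s6',4,(350,90,480,220))
E
```

```text
eef_pos: [0.4186, -0.1813, 0.0194]
eef_pos: [0.4186, -0.1813, 0.0194]
ft_force: [-0.2, -0.2, 5.6]
finger_gap: 0.0413
grip_force: 60.6
eef_pos: [0.4206, -0.1828, 0.1543]
ft_force: [0.9, -0.8, -1.0]
finger_gap: 0.0409
grip_force: 60.9
pos [ 0.4206 -0.1828  0.1543] yaw -9.91 F [ 0.9 -0.8 -1. ] gap 0.0409 t 15.35 j6 1.09
tool d [ 0.1056 -0.283   0.0538] turn -0.0019 dist 0.307
```

View pics/s6.png

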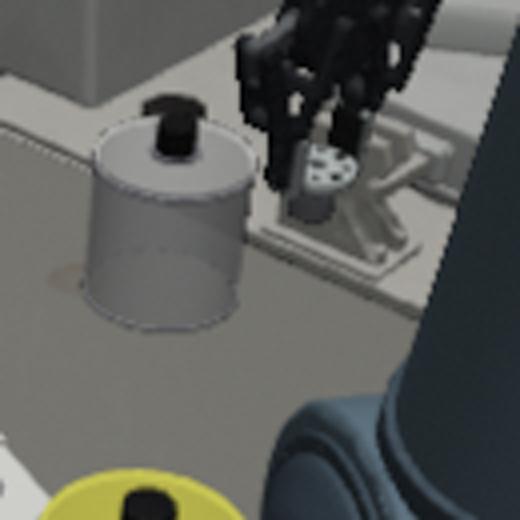

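The support hangs in the pads, plate centre at crop (328,169) = px (432,132.2). Checking its offset from the TCP.

```bash
python3 - <<'E'
from h import *
s=ctrl.observe();R=Rq(s['tool_rot'])
m=np.load('scene.npz');P=ray('scene',(432,132.2),.167);print(P,((P-s['eef_pos'])@R).round(4))
W=cloud('scene',m['d'])[126:139,425:440].reshape(-1,3);c=m['p'][126:139,425:440].reshape(-1,3)
W=W[(c[:,0]>130)&(np.abs(W[:,2]-.165)<.02)];A=np.c_[W[:,:2]-W[:,:2].mean(0),np.ones(len(W))];print(len(W),np.linalg.lstsq(A,W[:,2],rcond=None)[0],W.mean(0))
E
```

```text
[[ 0.41202596 -0.17981561  0.167     ]] [[-0.0073 -0.0006 -0.0157]]
62 [-0.00282179 -0.0028447   0.16769017] [ 0.41404181 -0.18186856  0.16769017]
```

```bash

python3 -m pendant '{"rows":[[0.216,-0.566,0,0,0.035],[0.216,-0.566,0,0,0.035],[0.216,-0.566,0,0,0.035],[0.216,-0.566,0,0,0.035],[0.216,-0.566,0,0,0.035]]}' | grep -E 'eef'
python3 -m pendant '{"rows":[[0.216,-0.566,0,0,0.035],[0.216,-0.566,0,0,0.035],[0.216,-0.566,0,0,0.035],[0.216,-0.566,0,0,0.035],[0.216,-0.566,0,0,0.035]]}' | grep -E 'eef'
python3 -m pendant '{"rows":[[0,0,0.4,0,0.035],[0,0,0.4,0,0.035],[0,0,0,0,0.035],[0,0,0,0,0.035]]}' | grep -E 'eef|ft'
python3 go.py .5768 .0769 .0674 -9.8
python3 - <<'E'
from h import *
p,d=snap('scene'); save(p,'s7',5,(250,130,370,240))
E
```

```text
eef_pos: [0.4945, -0.0492, 0.1466]
eef_pos: [0.572, 0.0805, 0.1462]
eef_pos: [0.5719, 0.0792, 0.1072]
ft_force: [-0.1, 0.1, -1.6]
pos [0.5719 0.0792 0.1072] yaw -9.93 F [-0.1  0.1 -1.6] gap 0.0409 t 16.8 j6 1.69
tool d [0.0054 0.0014 0.0398] turn -0.0023 dist 0.04
```

View pics/s7.png

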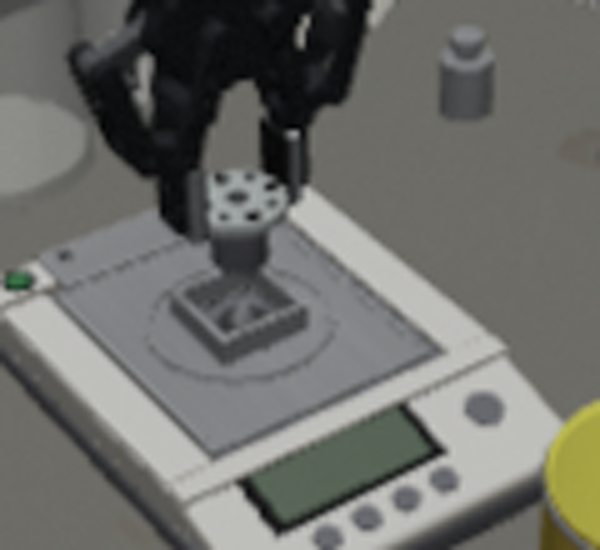

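Support above the collar, upright; plate centre at crop (243,198) = px (298.2,169.2).

```bash
python3 - <<'E'
from h import *
s=ctrl.observe();R=Rq(s['tool_rot'])
P=ray('scene',(298.2,169.2),.1198);print(P,((P-s['eef_pos'])@R).round(4), proj('scene',(.5738,.0774,.1198)))
print(ray('scene',((241/5+249.6),(266/5+129.6)),.0880))
E
```

```text
[[0.57036001 0.07897525 0.1198    ]] [[-0.0024  0.0006 -0.0113]] [[297.64622802 168.25959835]]
[[0.56741158 0.08462476 0.088     ]]
```

Offset is −2.4 mm along tool x, as expected. Correct and lower.

To row units: 0.008 m is 0.16, 0.005 m is 0.1.

```bash

python3 -m pendant '{"rows":[[0.09,0.02,0.1,0,0.035],[0,0,0.16,0,0.035],[0,0,0.16,0,0.035],[0,0,0.16,0,0.035],[0,0,0,0,0.035]]}' | grep -E 'eef|ft'
python3 -m pendant '{"rows":[[0,0,0.06,0,0.035],[0,0,0.06,0,0.035],[0,0,0,0,0.035]]}' | grep -E 'eef|ft'
python3 -m pendant '{"rows":[[0,0,0.04,0,0.035],[0,0,0.02,0,0.035],[0,0,0,0,0.035]]}' | grep -E 'eef|ft'
python3 go.py .5763 .0771 .0674 -9.8
```

```text
eef_pos: [0.5762, 0.0775, 0.0779]
ft_force: [0.6, 0.4, 0.3]
eef_pos: [0.5773, 0.0775, 0.0735]
ft_force: [-0.2, 0.0, -0.7]
eef_pos: [0.5775, 0.0774, 0.0709]
ft_force: [-0.7, -0.8, -0.0]
pos [0.5775 0.0774 0.0709] yaw -9.92 F [-0.7 -0.8 -0. ] gap 0.0407 t 17.95 j6 1.68
tool d [-0.0011  0.0005  0.0035] turn -0.0021 dist 0.004
```

To row units: 0.002 m is 0.04, -0.001 m is -0.02.

```bash

python3 -m pendant '{"rows":[[-0.02,0,0.04,0,0.035],[0,0,0.02,0,0.035],[0,0,0,0,0.035]]}' | grep -E 'eef|ft'
python3 -m pendant '{"rows":[[0,0,0.02,0,0.035],[0,0,0,0,0.035]]}' | grep -E 'eef|ft'
python3 -m pendant '{"rows":[[0,0,0.02,0,0.035],[0,0,0,0,0.035]]}' | grep -E 'eef|ft'
```

```text
eef_pos: [0.5763, 0.0776, 0.0676]
ft_force: [-0.6, -1.6, -0.5]
eef_pos: [0.5766, 0.0775, 0.0675]
ft_force: [-3.1, -0.9, 4.6]
eef_pos: [0.5769, 0.0775, 0.0675]
ft_force: [-5.7, -2.1, 10.2]
```

Seated: contact at 67.5 mm (67.4 predicted). Unload, release, go to the pan.

To row units: -0.02 m is -0.4, -0.0015 m is -0.03.

```bash

python3 -m pendant '{"rows":[[0,0,-0.03,0,0.035],[0,0,0,0,0.055],[0,0,0,0,0.06],[0,0,0,0,0.06],[0,0,-0.4,0,0.06]]}' | grep -E 'eef|ft|gap'
python3 -m pendant '{"rows":[[0,0,-0.8,0,0.085],[0,0,-0.6,0,0.085],[0,0,0,0,0.085]]}' | grep -E 'eef|ft|gap'
python3 go.py .6389 .2757 .05 -9.8
python3 - <<'E'
from h import *
p,d=snap('scene'); save(p,'s8',5,(250,130,370,240))
E
```

```text
eef_pos: [0.5742, 0.0779, 0.0846]
ft_force: [-0.2, -0.0, -0.6]
finger_gap: 0.0601
eef_pos: [0.5799, 0.0777, 0.1628]
ft_force: [1.1, 0.1, 0.8]
finger_gap: 0.085
pos [0.5799 0.0777 0.1628] yaw -9.92 F [1.1 0.1 0.8] gap 0.085 t 19.45 j6 1.68
tool d [ 0.0228 -0.2051  0.1133] turn -0.0021 dist 0.235
```

View pics/s8.png

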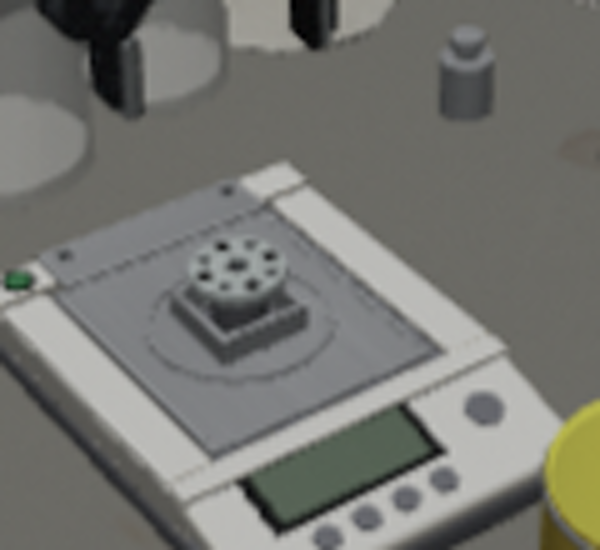

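Support seated level, plate centre at crop (238,266). Now the pan.

To row units: -0.029 m is -0.58, 0.0033 m is 0.066.

```bash
python3 -c "
from h import *
print(ray('scene',(297.2,182.8),.080))"
python3 -m pendant '{"rows":[[0.066,-0.58,0,0,0.085],[0.066,-0.58,0,0,0.085],[0.066,-0.58,0,0,0.085],[0.066,-0.58,0,0,0.085],[0.066,-0.58,0,0,0.085]]}' | grep -E 'eef'
python3 -m pendant '{"rows":[[0.066,-0.58,0,0,0.085],[0.06,-0.602,0,0,0.085],[0,0,0.8,0,0.085],[0,0,0.8,0,0.085],[0,0,0.6,0,0.085]]}' | grep -E 'eef'
python3 -m pendant '{"rows":[[0,0,0,0,0.085],[0,0,0,0,0.085]]}' | grep -E 'eef|ft'
python3 go.py .6389 .2757 0 -9.8
```

```text
[[0.57646308 0.07846375 0.08      ]]
eef_pos: [0.6169, 0.2187, 0.155]
eef_pos: [0.6316, 0.2746, 0.0423]
eef_pos: [0.6334, 0.2746, 0.0461]
ft_force: [0.4, 0.5, 1.1]
pos [0.6334 0.2746 0.0461] yaw -9.93 F [0.4 0.5 1.1] gap 0.0847 t 20.7 j6 1.99
tool d [ 0.0054 -0.0021  0.0461] turn -0.0022 dist 0.046
```

To row units: 0.01 m is 0.2, 0.008 m is 0.16.

```bash

python3 -m pendant '{"rows":[[0.108,-0.042,0.2,0,0.085],[0,0,0.2,0,0.085],[0,0,0.2,0,0.085],[0,0,0.16,0,0.085],[0,0,0,0,0.085]]}' | grep -E 'eef|ft'
python3 go.py .6389 .2757 0 -9.8
```

```text
eef_pos: [0.6385, 0.2756, 0.0074]
ft_force: [-1.5, -0.3, 0.6]
pos [0.6385 0.2756 0.0074] yaw -9.93 F [-1.5 -0.3  0.6] gap 0.0847 t 21.2 j6 1.99
tool d [ 0.0004 -0.0002  0.0074] turn -0.0022 dist 0.007
```

To row units: 0.004 m is 0.08, 0.003 m is 0.06.

```bash

python3 -m pendant '{"rows":[[0,0,0.08,0,0.085],[0,0,0.06,0,0.085],[0,0,0,0,0.07],[0,0,0,0,0.05],[0,0,0,0,0.05]]}' | grep -E 'eef|ft|gap'
python3 -m pendant '{"rows":[[0,0,0,0,0.05],[0,0,0,0,0.05]]}' | grep -E 'eef|ft|gap|grip'
python3 -m pendant '{"rows":[[0,0,-0.2,0,0.05],[0,0,-0.6,0,0.05],[0,0,-0.8,0,0.05],[0,0,-0.8,0,0.05],[0,0,0,0,0.05]]}' | grep -E 'eef|ft|gap|grip'
python3 go.py .5742 .0774 .1 -9.8
```

```text
eef_pos: [0.6406, 0.2761, 0.0034]
ft_force: [1.3, -0.0, 1.2]
finger_gap: 0.0569
eef_pos: [0.6406, 0.2761, 0.0033]
ft_force: [-0.0, -0.1, 4.8]
finger_gap: 0.0567
grip_force: 64.2
eef_pos: [0.6437, 0.277, 0.1304]
ft_force: [1.1, 0.6, 0.7]
finger_gap: 0.0569
grip_force: 63.9
pos [0.6437 0.277  0.1304] yaw -9.92 F [1.1 0.6 0.7] gap 0.0569 t 22.4 j6 1.99
tool d [-0.0344  0.2087  0.0289] turn -0.0021 dist 0.214
```

To row units: 0.026 m is 0.52, -0.004 m is -0.08.

```bash

python3 -m pendant '{"rows":[[-0.08,0.52,0,0,0.05],[-0.08,0.52,0,0,0.05],[-0.08,0.52,0,0,0.05],[-0.08,0.52,0,0,0.05],[-0.08,0.52,0,0,0.05]]}' | grep -E 'eef'
python3 -m pendant '{"rows":[[-0.08,0.52,0,0,0.05],[-0.08,0.52,0,0,0.05],[-0.08,0.52,0,0,0.05],[0,0,0.2,0,0.05],[0,0,0,0,0.05]]}' | grep -E 'eef|ft'
python3 go.py .5761 .0772 .0713 -9.8
python3 - <<'E'
from h import *
p,d=snap('scene'); save(p,'s9',5,(250,130,370,240))
E
```

```text
eef_pos: [0.5965, 0.1503, 0.1215]
eef_pos: [0.5709, 0.0765, 0.1104]
ft_force: [-0.2, -0.8, -0.4]
pos [0.5709 0.0765 0.1104] yaw -9.99 F [-0.2 -0.8 -0.4] gap 0.0571 t 23.4 j6 1.68
tool d [ 0.0051 -0.0016  0.039 ] turn -0.0033 dist 0.039
```

View pics/s9.png

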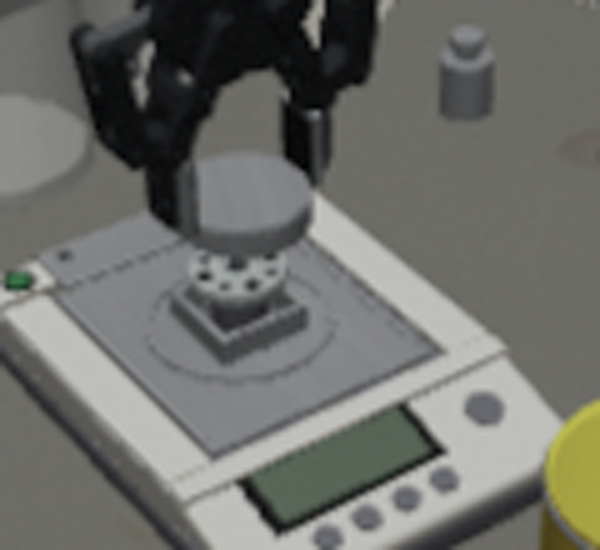

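Pan held level over the support. Correct laterally and lower.

```bash

python3 -m pendant '{"rows":[[0.09,-0.02,0.12,0,0.05],[0,0,0.16,0,0.05],[0,0,0.12,0,0.05],[0,0,0,0,0.05]]}' | grep -E 'eef|ft'
python3 -m pendant '{"rows":[[0,0,0.1,0,0.05],[0,0,0.1,0,0.05],[0,0,0,0,0.05]]}' | grep -E 'eef|ft'
python3 go.py .5761 .0772 .0713 -9.8
```

```text
eef_pos: [0.5761, 0.0772, 0.0906]
ft_force: [-0.1, 0.4, -0.5]
eef_pos: [0.5764, 0.0768, 0.0814]
ft_force: [-1.1, 0.5, -1.6]
pos [0.5764 0.0768 0.0814] yaw -9.92 F [-1.1  0.5 -1.6] gap 0.0572 t 24.15 j6 1.68
tool d [-0.0004 -0.0003  0.0101] turn -0.0022 dist 0.01
```

To row units: 0.004 m is 0.08.

```bash

python3 -m pendant '{"rows":[[0,0,0.08,0,0.05],[0,0,0.08,0,0.05],[0,0,0,0,0.05]]}' | grep -E 'eef|ft'
for i in 1 2 3; do python3 -m pendant '{"rows":[[0,0,0.02,0,0.05],[0,0,0,0,0.05]]}' | grep -E 'eef|ft'; done
```

```text
eef_pos: [0.5766, 0.0767, 0.0736]
ft_force: [-0.3, -0.1, -0.4]
eef_pos: [0.5771, 0.0768, 0.0733]
ft_force: [-0.3, -0.2, -0.6]
eef_pos: [0.5771, 0.0767, 0.0723]
ft_force: [0.1, 0.2, -0.2]
eef_pos: [0.5771, 0.0767, 0.0713]
ft_force: [-0.4, -0.1, -0.1]
```

Skirt is round the plate at final height. Release, retreat, head for the large weight.

To row units: -0.04 m is -0.8, -0.02 m is -0.4.

```bash

python3 -m pendant '{"rows":[[0,0,0,0,0.07],[0,0,0,0,0.085],[0,0,0,0,0.085],[0,0,-0.4,0,0.085],[0,0,-0.8,0,0.085]]}' | grep -E 'eef|ft|gap'
python3 -m pendant '{"rows":[[0,0,-0.6,0,0.085],[0,0,0,0,0.085]]}' | grep -E 'eef|ft|gap'
python3 go.py .668 -.1775 .06 -9.8
python3 - <<'E'
from h import *
p,d=snap('scene'); save(p,'s10',5,(250,110,370,220))
W=cloud('scene',d);c,s=np.cos(np.radians(-9.8)),np.sin(np.radians(-9.8))
m=(np.hypot(W[...,0]-.5745,W[...,1]-.0775)<.028)&(W[...,2]>.072)&(W[...,2]<.095)
P=W[m];A=np.c_[P[:,:2]-[.5745,.0775],np.ones(len(P))];print(len(P),np.linalg.lstsq(A,P[:,2],rcond=None)[0],P.mean(0))
E
```

```text
eef_pos: [0.5742, 0.0769, 0.1283]
ft_force: [0.8, -0.0, 0.7]
finger_gap: 0.0849
eef_pos: [0.5804, 0.0766, 0.1669]
ft_force: [0.1, 0.5, 0.7]
finger_gap: 0.0851
pos [0.5804 0.0766 0.1669] yaw -9.92 F [0.1 0.5 0.7] gap 0.0851 t 25.75 j6 1.68
tool d [0.129  0.2353 0.108 ] turn -0.0021 dist 0.289
360 [ 0.08995879 -0.02876744  0.08340984] [0.57032341 0.07959853 0.08297375]
```

View pics/s10.png

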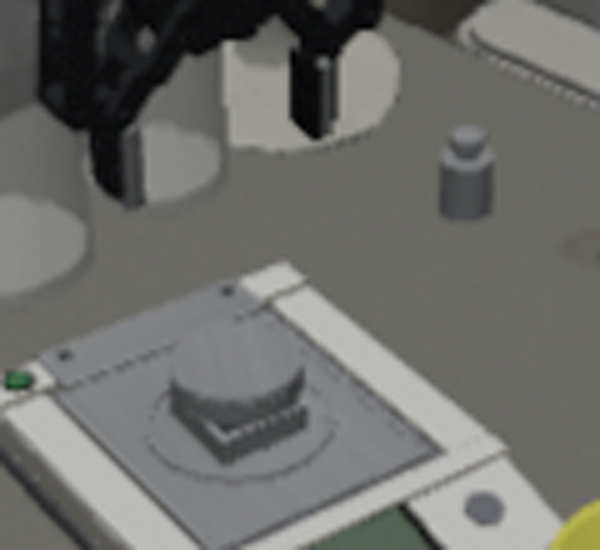

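Pan sits level on the support (top at z 83.4 mm measured, 83 expected). The large weight stands at crop (466,135), clearly thicker than the small one. Picture budget is used up, so from here I check numerically.

To row units: 0.0235 m is 0.47, 0.0129 m is 0.258.

```bash

python3 -c "
from h import *
print(ray('scene',(297.0,182.),.083), ray('scene',(250+93-.4,110+27.2-.4),.048))"
python3 -m pendant '{"rows":[[0.258,0.47,0,0,0.085],[0.258,0.47,0,0,0.085],[0.258,0.47,0,0,0.085],[0.258,0.47,0,0,0.085],[0.258,0.47,0,0,0.085]]}' | grep -E 'eef'
python3 -m pendant '{"rows":[[0.258,0.47,0,0,0.085],[0.258,0.47,0,0,0.085],[0.258,0.47,0,0,0.085],[0.258,0.47,0,0,0.085],[0.258,0.47,0,0,0.085]]}' | grep -E 'eef'
python3 -m pendant '{"rows":[[0,0,0.8,0,0.07],[0,0,0.8,0,0.06],[0,0,0,0,0.06],[0,0,0,0,0.06]]}' | grep -E 'eef|ft'
python3 go.py .668 -.1775 .008 -9.8
```

```text
[[0.57590177 0.07941681 0.083     ]] [[ 0.6740494  -0.17836357  0.048     ]]
eef_pos: [0.6195, -0.0509, 0.1593]
eef_pos: [0.6629, -0.1776, 0.159]
eef_pos: [0.6626, -0.1764, 0.0798]
ft_force: [0.1, -0.3, 0.5]
pos [ 0.6626 -0.1764  0.0798] yaw -9.92 F [ 0.1 -0.3  0.5] gap 0.06 t 27.2 j6 1.32
tool d [0.0058 0.0002 0.0717] turn -0.0021 dist 0.072
```

To row units: 0.02 m is 0.4, 0.015 m is 0.3.

```bash
python3 go.py .6715 -.1800 .008 -9.8
python3 -m pendant '{"rows":[[0.188,0.04,0.4,0,0.06],[0,0,0.4,0,0.06],[0,0,0.3,0,0.06],[0,0,0,0,0.06]]}' | grep -E 'eef|ft'
python3 go.py .6715 -.1800 .008 -9.8
```

```text
pos [ 0.6626 -0.1764  0.0798] yaw -9.92 F [ 0.1 -0.3  0.5] gap 0.06 t 27.2 j6 1.32
tool d [0.0097 0.0021 0.0717] turn -0.0021 dist 0.072
eef_pos: [0.6706, -0.1795, 0.0236]
ft_force: [-0.6, 0.2, -0.3]
pos [ 0.6706 -0.1795  0.0236] yaw -9.91 F [-0.6  0.2 -0.3] gap 0.0602 t 27.6 j6 1.32
tool d [0.0011 0.0003 0.0156] turn -0.002 dist 0.016
```

To row units: 0.009 m is 0.18, 0.006 m is 0.12.

```bash

python3 -m pendant '{"rows":[[0.02,0,0.18,0,0.06],[0,0,0.12,0,0.06],[0,0,0,0,0.02],[0,0,0,0,0.02],[0,0,0,0,0.02]]}' | grep -E 'eef|ft|gap'
python3 -m pendant '{"rows":[[0,0,0,0,0.02],[0,0,0,0,0.02],[0,0,0,0,0.02]]}' | grep -E 'eef|ft|gap|grip'
python3 -m pendant '{"rows":[[0,0,-0.2,0,0.02],[0,0,-0.8,0,0.02],[0,0,-0.8,0,0.02],[0,0,-0.6,0,0.02],[0,0,0,0,0.02]]}' | grep -E 'eef|ft|gap|grip'
python3 go.py .5752 .0775 .12 -9.8
```

```text
eef_pos: [0.6739, -0.1809, 0.012]
ft_force: [0.9, -1.9, 3.8]
finger_gap: 0.028
eef_pos: [0.6739, -0.181, 0.0119]
ft_force: [-0.4, 0.4, 3.5]
finger_gap: 0.0286
grip_force: 59.6
eef_pos: [0.6765, -0.1819, 0.1377]
ft_force: [0.0, -0.4, -2.2]
finger_gap: 0.0282
grip_force: 59.6
pos [ 0.6765 -0.1819  0.1377] yaw -9.92 F [ 0.  -0.4 -2.2] gap 0.0282 t 28.9 j6 1.32
tool d [-0.1447 -0.2381  0.0157] turn -0.002 dist 0.279
```

To row units: -0.0238 m is -0.476, -0.0143 m is -0.286.

```bash

python3 -m pendant '{"rows":[[-0.286,-0.476,0,0,0.02],[-0.286,-0.476,0,0,0.02],[-0.286,-0.476,0,0,0.02],[-0.286,-0.476,0,0,0.02],[-0.286,-0.476,0,0,0.02]]}' | grep -E 'eef'
python3 -m pendant '{"rows":[[-0.286,-0.476,0,0,0.02],[-0.286,-0.476,0,0,0.02],[-0.286,-0.476,0,0,0.02],[-0.286,-0.476,0,0,0.02],[-0.286,-0.476,0,0,0.02]]}' | grep -E 'eef'
python3 -m pendant '{"rows":[[0,0,0.1,0,0.02],[0,0,0,0,0.02],[0,0,0,0,0.02]]}' | grep -E 'eef'
python3 go.py .5772 .0775 .0949 -9.8
python3 - <<'E'
from m import *
p,d=snap('scene');s=ctrl.observe();R=Rq(s['tool_rot']);z=s['eef_pos'][2]-.0119+.048
W=cloud('scene',d);m=(np.hypot(W[...,0]-s['eef_pos'][0],W[...,1]-s['eef_pos'][1])<.02)
for lo,hi in((.03,.053),(-.02,.03)):
    k=m&(W[...,2]>z-.048+lo)&(W[...,2]<z-.048+hi)&(p.max(-1)>70);v,u=np.nonzero(k)
    print(k.sum(),W[k].mean(0).round(4) if k.any() else '',u.min(),u.max(),v.min(),v.max())
print(proj('scene',s['eef_pos']+R@[-.002,0,0]+[0,0,z-s['eef_pos'][2]]))
E
```

```text
eef_pos: [0.6216, -0.0498, 0.1288]
eef_pos: [0.5716, 0.0795, 0.1291]
eef_pos: [0.5732, 0.0777, 0.1252]
pos [0.5732 0.0777 0.1252] yaw -9.96 F [ 0.  -0.2 -2.5] gap 0.0276 t 30.2 j6 1.68
tool d [ 0.004  -0.0005  0.0303] turn -0.0028 dist 0.031
120 [0.568  0.0806 0.1549] 293 306 146 163
84 [0.563  0.0861 0.1274] 293 306 163 174
[[297.36740561 152.21258332]]
```

To row units: 0.01 m is 0.2, 0.005 m is 0.1.

```bash

python3 -m pendant '{"rows":[[0.08,-0.01,0.2,0,0.02],[0,0,0.2,0,0.02],[0,0,0.1,0,0.02],[0,0,0,0,0.02],[0,0,0,0,0.02]]}' | grep -E 'eef|ft'
for i in 1 2 3; do python3 -m pendant '{"rows":[[0,0,0.03,0,0.02],[0,0,0,0,0.02]]}' | grep -E 'eef|ft'; done
```

```text
eef_pos: [0.5776, 0.0781, 0.101]
ft_force: [0.5, 0.0, -2.9]
eef_pos: [0.5779, 0.0782, 0.1]
ft_force: [-0.3, 0.1, -2.1]
eef_pos: [0.5776, 0.0782, 0.0982]
ft_force: [0.1, 0.1, -2.3]
eef_pos: [0.5775, 0.0782, 0.0966]
ft_force: [-0.4, -0.0, -3.3]
```

To row units: 0.001 m is 0.02.

```bash

for i in 1 2 3; do python3 -m pendant '{"rows":[[0,0,0.02,0,0.02],[0,0,0,0,0.02]]}' | grep -E 'eef|ft'; done
```

```text
eef_pos: [0.5776, 0.0782, 0.0957]
ft_force: [-1.5, -0.6, -2.2]
eef_pos: [0.5779, 0.0782, 0.0949]
ft_force: [0.4, -0.2, -1.6]
eef_pos: [0.5783, 0.0782, 0.0949]
ft_force: [-2.5, 0.2, 4.6]
```

Contact at 94.9 mm exactly as predicted. Release, retreat, check.

To row units: -0.02 m is -0.4, -0.001 m is -0.02.

```bash

python3 -m pendant '{"rows":[[0,0,-0.02,0,0.02],[0,0,0,0,0.04],[0,0,0,0,0.06],[0,0,0,0,0.06],[0,0,-0.4,0,0.06]]}' | grep -E 'eef|ft|gap'
python3 -m pendant '{"rows":[[0,0,-0.8,0,0.06],[0,0,-0.8,0,0.07],[0,0,-0.8,0,0.07],[0,0.6,0,0,0.07],[0,1,0,0,0.07]]}' | grep -E 'eef'
python3 -m pendant '{"rows":[[0,1,0,0,0.07],[0,1,0,0,0.07],[0,0,0,0,0.07]]}' | grep -E 'eef|ft'
python3 - <<'E'
from m import *
p,d=snap('scene');q,e=snap('top')
W=cloud('scene',d);T=cloud('top',e)
for n,X in(('scene',W),('top',T)):
    h=np.hypot(X[...,0]-.5755,X[...,1]-.078)
    for lo,hi in((.076,.09),(.110,.124),(.124,.137)):
        k=(h<.036)&(X[...,2]>lo)&(X[...,2]<hi);v,u=np.nonzero(k)
        print(n,lo,k.sum(),np.median(X[k],0).round(4) if k.any() else '', (u.min(),u.max(),v.min(),v.max()) if k.any() else '')
# knob-top / pan-rim in top picture
g=cv2.GaussianBlur(q,(3,3),0)
print(q[160:185,316].tolist()); 
for n in('top','scene'): print(n,proj(n,[(.575,.0775,.131),(.575,.0775,.117),(.575,.0775,.083)]).round(1).tolist())
E
python3 go.py .5451 -.2256 .2 -9.8
```

```text
eef_pos: [0.5755, 0.0782, 0.1121]
ft_force: [-0.3, 0.8, 0.2]
finger_gap: 0.0602
eef_pos: [0.5649, 0.0001, 0.237]
eef_pos: [0.5459, -0.1041, 0.235]
ft_force: [0.2, 0.4, -0.5]
scene 0.076 302 [0.566  0.0885 0.0839] (np.int64(284), np.int64(310), np.int64(174), np.int64(192))
scene 0.11 100 [0.5715 0.0855 0.1179] (np.int64(289), np.int64(302), np.int64(166), np.int64(175))
scene 0.124 55 [0.5749 0.0819 0.1312] (np.int64(292), np.int64(299), np.int64(161), np.int64(168))
top 0.076 301 [0.5706 0.0754 0.0824] (np.int64(305), np.int64(327), np.int64(158), np.int64(181))
top 0.11 68 [0.5705 0.0789 0.1171] (np.int64(310), np.int64(321), np.int64(162), np.int64(173))
top 0.124 47 [0.5753 0.08   0.1298] (np.int64(312), np.int64(319), np.int64(163), np.int64(170))
[[131, 140, 144], [132, 139, 144], [135, 143, 148], [128, 138, 143], [136, 143, 147], [136, 142, 150], [135, 143, 146], [134, 142, 147], [130, 136, 139], [111, 117, 121], [110, 116, 119], [137, 143, 149], [108, 114, 118], [55, 57, 59], [91, 97, 99], [129, 139, 143], [131, 140, 143], [135, 143, 146], [136, 144, 148], [134, 141, 145], [105, 112, 115], [106, 111, 114], [138, 144, 149], [139, 146, 152], [133, 141, 145]]
top [[316.1, 166.2], [316.1, 167.1], [316.0, 169.3]]
scene [[297.0, 163.7], [297.3, 169.1], [297.9, 181.8]]
pos [ 0.5465 -0.1001  0.2348] yaw -10.06 F [-0.1  0.  -0.8] gap 0.07 t 33.35 j6 1.36
tool d [0.0205 0.1238 0.0347] turn -0.0046 dist 0.13
```

Weight stands upright and is coaxial with the pan within ~1 mm (knob top z 131 in both views, top px (315.5,166.5) vs (316.1,166.2) ideal). Now the hood.

To row units: 0.031 m is 0.62, 0.01 m is 0.2.

```bash

python3 -m pendant '{"rows":[[0.1,0.62,0.2,0,0.06],[0.1,0.62,0.2,0,0.055],[0.1,0.62,0.2,0,0.055],[0.1,0.62,0.2,0,0.055],[0,0,0,0,0.055]]}' | grep -E 'eef'
python3 -m pendant '{"rows":[[0,0,0,0,0.055]]}' | grep eef; python3 go.py .5456 -.2250 .15 -9.8
python3 - <<'E'
from m import *
# knob again, scene view: depth-selected dark top
for n in('scene','top'):
    z=np.load(n+'.npz');W=cloud(n,z['d']);k=(z['p'].max(-1)<70)&(np.hypot(W[...,0]-.5455,W[...,1]+.225)<.03)&(W[...,2]>.118)&(W[...,2]<.135)
    v,u=np.nonzero(k);print(n,k.sum(),u.min(),u.max(),v.min(),v.max(),ray(n,((u.min()+u.max())/2,(v.min()+v.max())/2),.126).round(4),np.median(W[k],0).round(4))
E
```

```text
eef_pos: [0.5447, -0.2258, 0.193]
eef_pos: [0.5453, -0.2236, 0.1944]
pos [ 0.5453 -0.2236  0.1944] yaw -9.88 F [ 0.3 -0.2  0.9] gap 0.0552 t 33.95 j6 1.16
tool d [0.0006 0.0014 0.0444] turn -0.0014 dist 0.044
scene 64 389 398 118 125 [[ 0.5454 -0.2231  0.126 ]] [ 0.5466 -0.2259  0.126 ]
top 25 437 442 176 182 [[ 0.5402 -0.2229  0.126 ]] [ 0.5425 -0.2238  0.1248]
```

To row units: 0.03 m is 0.6, 0.015 m is 0.3.

```bash

python3 -m pendant '{"rows":[[0,0.02,0.6,0,0.055],[0,0,0.6,0,0.055],[0,0,0.3,0,0.055],[0,0,0,0,0.055]]}' | grep -E 'eef|ft'
python3 go.py .5450 -.2245 .110 -9.8
```

```text
eef_pos: [0.5438, -0.2235, 0.1176]
ft_force: [0.2, 0.3, 0.3]
pos [ 0.5438 -0.2235  0.1176] yaw -9.82 F [0.2 0.3 0.3] gap 0.0553 t 34.35 j6 1.16
tool d [0.0014 0.0008 0.0076] turn -0.0003 dist 0.008
```

To row units: 0.005 m is 0.1, 0.002 m is 0.04.

```bash

python3 -m pendant '{"rows":[[0.02,0.016,0.1,0,0.055],[0,0,0.04,0,0.055],[0,0,0,0,0.015],[0,0,0,0,0.015],[0,0,0,0,0.015]]}' | grep -E 'eef|ft|gap'
python3 -m pendant '{"rows":[[0,0,0,0,0.015],[0,0,0,0,0.015],[0,0,0,0,0.015]]}' | grep -E 'eef|ft|gap|grip'
```

```text
eef_pos: [0.5464, -0.2276, 0.1142]
ft_force: [-0.5, -2.4, 3.5]
finger_gap: 0.0236
eef_pos: [0.5464, -0.2276, 0.1141]
ft_force: [-1.0, -3.7, 5.3]
finger_gap: 0.0233
grip_force: 59.0
```

To row units: -0.03 m is -0.6, -0.01 m is -0.2.

```bash

python3 -m pendant '{"rows":[[0,0,-0.1,0,0.015],[0,0,-0.2,0,0.015],[0,0,-0.6,0,0.015],[0,0,-0.6,0,0.015],[0,0,-0.6,0,0.015]]}' | grep -E 'eef|ft'
python3 -m pendant '{"rows":[[0,0,-0.6,0,0.015],[0,0,-0.6,0,0.015],[0,0,-0.3,0,0.015],[0,0,0,0,0.015],[0,0,0,0,0.015]]}' | grep -E 'eef|ft|gap|grip'
python3 go.py .576 .0773 .285 -9.8
python3 - <<'E'
from m import *
z=snap('scene');s=ctrl.observe();R=Rq(s['tool_rot']);W=cloud('scene',z[1])
# hood body extents: points in horizontal slices
for a in(-.11,-.08,-.05,-.02):
    k=(abs(W[...,2]-s['eef_pos'][2]-a)<.006)&(np.hypot(W[...,0]-s['eef_pos'][0],W[...,1]-s['eef_pos'][1])<.065);P=W[k][:,:2]
    if len(P)>20:
        A=np.c_[2*P,np.ones(len(P))];x=np.linalg.lstsq(A,(P**2).sum(1),rcond=None)[0];c=x[:2];print(a,len(P),((np.r_[c,0]-np.r_[s['eef_pos'][:2],0])@R)[:2].round(4),np.sqrt(x[2]+c@c).round(4))
E
```

```text
eef_pos: [0.5451, -0.2259, 0.2183]
ft_force: [0.1, -0.7, -2.1]
eef_pos: [0.5451, -0.2262, 0.2912]
ft_force: [-0.8, 0.6, -3.5]
finger_gap: 0.0234
grip_force: 59.1
pos [ 0.5451 -0.2262  0.2912] yaw -9.92 F [-0.8  0.6 -3.5] gap 0.0234 t 36.15 j6 1.16
tool d [-0.0219 -0.3043  0.0066] turn -0.0021 dist 0.305
-0.11 129 [0.0023 0.0025] 0.0514
-0.08 198 [0.0017 0.0006] 0.0501
-0.05 223 [ 0.002  -0.0001] 0.0503
-0.02 221 [ 0.002  -0.0009] 0.0503
```

Hood held level: circle fits give radius 50–51 mm and centre within 2 mm of the TCP. Carry it over.

To row units: -0.0277 m is -0.554, -0.0021 m is -0.042.

```bash

python3 -m pendant '{"rows":[[-0.042,-0.554,0,0,0.015],[-0.042,-0.554,0,0,0.015],[-0.042,-0.554,0,0,0.015],[-0.042,-0.554,0,0,0.015],[-0.042,-0.554,0,0,0.015]]}' | grep -E 'eef'
python3 -m pendant '{"rows":[[-0.042,-0.554,0,0,0.015],[-0.042,-0.554,0,0,0.015],[-0.042,-0.554,0,0,0.015],[-0.042,-0.554,0,0,0.015],[-0.042,-0.554,0,0,0.015]]}' | grep -E 'eef'
python3 -m pendant '{"rows":[[-0.042,-0.554,0,0,0.015],[0,0,0,0,0.015],[0,0,0,0,0.015]]}' | grep -E 'eef|ft'
python3 go.py .5745 .0775 .161 -9.8
```

```text
eef_pos: [0.5583, -0.087, 0.2902]
eef_pos: [0.5717, 0.051, 0.2902]
eef_pos: [0.5746, 0.0777, 0.2907]
ft_force: [-0.0, 0.1, -0.8]
pos [0.5746 0.0777 0.2907] yaw -9.86 F [-0.   0.1 -0.8] gap 0.0233 t 37.5 j6 1.68
tool d [3.000e-04 1.000e-04 1.297e-01] turn -0.0011 dist 0.13
```

To row units: 0.015 m is 0.3.

```bash

python3 -m pendant '{"rows":[[0,0,0.3,0,0.015],[0,0,0.3,0,0.015],[0,0,0.3,0,0.015],[0,0,0.3,0,0.015],[0,0,0,0,0.015]]}' | grep -E 'eef|ft'
python3 go.py .5745 .0775 .161 -9.8
python3 -m pendant '{"rows":[[0,0,0.3,0,0.015],[0,0,0.3,0,0.015],[0,0,0.2,0,0.015],[0,0,0.2,0,0.015],[0,0,0,0,0.015]]}' | grep -E 'eef|ft'
python3 -m pendant '{"rows":[[0,0,0.1,0,0.015],[0,0,0.06,0,0.015],[0,0,0,0,0.015]]}' | grep -E 'eef|ft'
python3 go.py .5745 .0775 .161 -9.8
python3 - <<'E'
from m import *
z=snap('scene');s=ctrl.observe();R=Rq(s['tool_rot']);W=cloud('scene',z[1])
for a in(-.09,-.07,-.05,-.02):
    k=(abs(W[...,2]-s['eef_pos'][2]-a)<.006)&(np.hypot(W[...,0]-s['eef_pos'][0],W[...,1]-s['eef_pos'][1])<.058)&(np.hypot(W[...,0]-s['eef_pos'][0],W[...,1]-s['eef_pos'][1])>.043);P=W[k][:,:2]
    if len(P)>20:
        A=np.c_[2*P,np.ones(len(P))];x=np.linalg.lstsq(A,(P**2).sum(1),rcond=None)[0];c=x[:2];print(a,len(P),c.round(4),np.sqrt(x[2]+c@c).round(4))
E
```

```text
eef_pos: [0.5735, 0.0772, 0.2288]
ft_force: [-0.7, -0.0, -2.7]
pos [0.5735 0.0772 0.2288] yaw -9.96 F [-0.7 -0.  -2.7] gap 0.0233 t 38.0 j6 1.68
tool d [ 0.0013 -0.0005  0.0678] turn -0.0028 dist 0.068
eef_pos: [0.5743, 0.0775, 0.1807]
ft_force: [-0.6, 0.4, -2.7]
eef_pos: [0.5754, 0.0774, 0.1746]
ft_force: [-0.2, 0.0, -2.0]
pos [0.5754 0.0774 0.1746] yaw -9.93 F [-0.2  0.  -2. ] gap 0.0237 t 38.8 j6 1.68
tool d [-0.0009  0.0001  0.0136] turn -0.0022 dist 0.014
-0.09 203 [0.5768 0.0758] 0.0508
-0.07 205 [0.5771 0.0763] 0.0508
-0.05 214 [0.5772 0.0766] 0.0508
-0.02 213 [0.5775 0.0776] 0.0511
```

To row units: 0.004 m is 0.08, 0.002 m is 0.04.

```bash

python3 -m pendant '{"rows":[[-0.03,-0.03,0.08,0,0.015],[0,0,0.06,0,0.015],[0,0,0.04,0,0.015],[0,0,0,0,0.015]]}' | grep -E 'eef|ft'
for i in 1 2 3 4; do python3 -m pendant '{"rows":[[0,0,0.02,0,0.015],[0,0,0,0,0.015]]}' | grep -E 'eef|ft'; done
```

```text
eef_pos: [0.5739, 0.0792, 0.1653]
ft_force: [0.3, 0.0, -2.0]
eef_pos: [0.5743, 0.0792, 0.1648]
ft_force: [-0.5, -0.4, -2.2]
eef_pos: [0.5742, 0.0792, 0.1637]
ft_force: [0.1, 0.8, -2.2]
eef_pos: [0.5741, 0.0792, 0.1626]
ft_force: [-0.5, -0.7, -2.5]
eef_pos: [0.5741, 0.0792, 0.1616]
ft_force: [0.6, -0.3, -2.3]
```

To row units: 0.0006 m is 0.012.

```bash

for i in 1 2 3; do python3 -m pendant '{"rows":[[0,0,0.012,0,0.015],[0,0,0,0,0.015]]}' | grep -E 'eef|ft'; done
```

```text
eef_pos: [0.5743, 0.0792, 0.1612]
ft_force: [0.5, -0.3, -2.1]
eef_pos: [0.5746, 0.0791, 0.1611]
ft_force: [-0.1, -0.2, -0.2]
eef_pos: [0.5749, 0.079, 0.161]
ft_force: [-0.9, -1.3, 3.7]
```

Rim contact at 161.0 mm, as predicted for the plate (on the ring it would be 163.6). Release and verify.

```bash

python3 -m pendant '{"rows":[[0,0,-0.012,0,0.015],[0,0,0,0,0.03],[0,0,0,0,0.05],[0,0,0,0,0.05],[0,0,-0.4,0,0.05]]}' | grep -E 'eef|ft|gap'
python3 -m pendant '{"rows":[[0,0,-0.8,0,0.06],[0,0,-0.8,0,0.06],[0,1,0,0,0.06],[0,1,0,0,0.06],[0,1,0,0,0.06]]}' | grep -E 'eef|ft'
python3 -m pendant '{"rows":[[0,1,0,0,0.06],[0,0,0,0,0.06],[0,0,0,0,0.06]]}' | grep -E 'eef|ft'
python3 - <<'E'
from m import *
for n in('scene','top'):
    z=snap(n);W=cloud(n,z[1]);h=np.hypot(W[...,0]-.5755,W[...,1]-.078)
    if n=='scene':
        for zz in(.07,.09,.11,.13,.145):
            k=(abs(W[...,2]-zz)<.006)&(h<.058)&(h>.043);P=W[k][:,:2];A=np.c_[2*P,np.ones(len(P))];x=np.linalg.lstsq(A,(P**2).sum(1),rcond=None)[0];print(zz,len(P),x[:2].round(4),np.sqrt(x[2]+x[:2]@x[:2]).round(4))
    k=(h<.046)&(h>.02)&(abs(W[...,2]-.151)<.012);P=W[k];print(n,'top plane',len(P),np.linalg.lstsq(np.c_[P[:,:2]-[.5755,.078],np.ones(len(P))],P[:,2],rcond=None)[0].round(4))
    k=(h<.011)&(W[...,2]>.16);print('knob',k.sum(),np.median(W[k],0).round(4))
    for a in((.4107,.278),): 
        k=(np.hypot(W[...,0]-a[0],W[...,1]-a[1])<.015)&(W[...,2]>.015);print('small',k.sum(),np.median(W[k],0).round(3))
E
```

```text
eef_pos: [0.572, 0.0794, 0.1775]
ft_force: [-0.5, 0.1, 0.7]
finger_gap: 0.0499
eef_pos: [0.5481, -0.0697, 0.261]
ft_force: [0.0, -0.3, 0.2]
eef_pos: [0.5395, -0.1187, 0.2605]
ft_force: [0.0, -0.3, -0.7]
0.07 192 [0.576  0.0766] 0.0509
0.09 207 [0.5759 0.0765] 0.051
0.11 218 [0.5761 0.0762] 0.0512
0.13 217 [0.5757 0.0764] 0.0509
0.145 266 [0.5751 0.0771] 0.0504
scene top plane 587 [0.003  0.0016 0.1523]
knob 74 [0.5738 0.0817 0.1734]
small 109 [0.408 0.283 0.023]
top top plane 939 [-0.0004  0.0028  0.1508]
knob 66 [0.5754 0.0777 0.1728]
small 45 [0.409 0.278 0.026]
```

The hood is vertical and its top is level (slope 0.3 % or less). It is at z 151 mm, knob at 173 mm, both as expected. The small weight is untouched and the gripper is clear.

```bash
python3 -c "
from plant import ctrl
print(ctrl.finish_job())"
```

```text
the job is handed in; nothing more can be done
None
```

The balance is back together in the order asked (tray, support, pan, large weight, hood) and handed in at about 41 s of the 112 s. The last checks showed the hood level on the tray, the gripper clear and the small weight where it was; no verdict came back.

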